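# Put the sewing templates back in their slotted rack

### The job

Put the two sewing templates away: take each from the sloping easel and stand it upright on its lower edge in the rack slot tagged with its own colour, blue in blue and orange in orange, in either order, fully down on the slot's floor and not sticking out at the slot's ends. Do not drop them in: lower each one to the bottom of its slot and hold it there a moment before you let go. Leave everything else on the table where it is.

Things in the scene. Friction and masses are not known exactly. Their poses are not given: they have to be found in the camera images.
- blue_template: blue, upper corners clipped 25 mm, template plate, 150 tall, 100 wide, 8 mm thick, 0.1-0.2 kg, white outline on its faces. Origin: centre of its lower edge; z up the plate, y along the width, x normal to the faces. At first it leans in the easel, 35 deg from vertical, top towards the easel's -x, the upper 55 mm free front and back. Pinch it across the thickness at the middle of its top edge (flat for 50 mm).
- orange_template: orange, upper corners rounded 25 mm, template plate, 150 tall, 100 wide, 8 mm thick, 0.1-0.2 kg, white outline on its faces. Origin: centre of its lower edge; z up the plate, y along the width, x normal to the faces. At first it leans in the easel, 35 deg from vertical, top towards the easel's -x, the upper 55 mm free front and back. Pinch it across the thickness at the middle of its top edge (flat for 50 mm).
- easel: fixed wooden easel, base 150 (x) x 260 mm (y). Origin: centre of its underside; +x is its front, facing right and away from the robot. A board leans back 35 deg, its top 108 mm high at x = -10 mm; the templates stand side by side on a ledge at its foot (32 mm high, x = 48 mm, y = +65 and -65, 10 mm either way; places change), behind a lip 10 mm high: lift them along the slope.
- rack: fixed light-wood rack block, 204 (x) x 120 (y) x 62 mm high. Origin: centre of its underside. Four slots run along y, open at the ends, at x = -69, -23, +23, +69 mm: 12 mm wide, 50 mm deep (floor at 12 mm), mouths bevelled to 28 mm over the top 8 mm. Tagged slots: -69 and +23; the short grey templates stand in the others.
- blue_tag: blue marking of one rack slot, fixed: a block (30 x 24 x 12 mm high) on the table at each end of the slot and a stripe on its floor. Origin: centre of that slot's floor, 12 mm above the table, midway along its 120 mm; y along the slot, x across it, z up. Either template face may face either way. Blue and orange change places between starts.
- orange_tag: orange marking of one rack slot, fixed: a block (30 x 24 x 12 mm high) on the table at each end of the slot and a stripe on its floor. Origin: centre of that slot's floor, 12 mm above the table, midway along its 120 mm; y along the slot, x across it, z up. Either template face may face either way. Blue and orange change places between starts.
- stored_a: short grey template plate, 85 mm tall, 100 mm wide, 8 mm thick, standing loose in one of the rack's slots without tags. A bystander: origin at the centre of its lower edge, z up, y along the width.
- stored_b: short grey template plate, 85 mm tall, 100 mm wide, 8 mm thick, standing loose in one of the rack's slots without tags. A bystander: origin at the centre of its lower edge, z up, y along the width.
- cone_lilac: lilac thread cone on a black foot, 60 mm across, 120 mm tall, upright bystander; origin at the centre of its underside.
- cone_red: red thread cone, the same form, 60 mm across, 120 mm tall, upright bystander; origin at the centre of its underside.
- scissors: black-handled scissors lying flat, 170 mm long, 10 mm high, bystander; origin at the pivot on the underside, blades along +x.
- ruler: yellow plastic ruler lying flat, 200 x 28 x 5 mm, bystander; origin at the centre of its underside, length along x.
- button_dish: white ceramic button dish, 80 mm across, 30 mm high, bystander; origin at the centre of its underside.
There are look-alikes about, which are no part of the job. There is more than one size of the blue_template; the one meant has the size given above.

How it is judged:
By the outcome, as a careful person would: the job done as asked, in the order asked, and still so for the second after the job is handed in, with the robot touching nothing.
It also fails if it takes over 72 s, if anything falls off the work surface, if the arm or the gripper's body presses on something with over 40 N, if the wrist force passes 120 N, or if a joint passes its speed limit or range.

### The arm

A 6-joint arm with a two-finger parallel gripper is mounted at the origin on the work surface. World frame = base frame: x ahead of the robot, y to its left, z up, the work surface at z = 0. Lengths are in m, angles in degrees, forces in N, time in s.
With the tool pointing down it reaches from about 0.425 to 1.125 m from the base axis. Payload 14.9 kg.
Tool frame: the origin (TCP) lies on the centre line of the jaws, within the pads' length; the fingertips stand 11 mm ahead of it and the grasp point (between the pads) lies 8 mm behind it; z points along the fingers, y is the direction in which the jaws open and shut (so a half turn about z gives the same grasp; the last joint's range is limited). The gripper opens to 91 mm and grips with 3 to 60 N. Pads are 32 mm wide; open, the fingers measure 118 mm over their backs; the gripper's body (76 mm by 178 mm) begins 60 mm behind the grasp point.
Start: joints at [72.061, 21.709, 99.362, -0, 58.929, -1.908], TCP at [0.193, 0.673, 0.225] pointing down, gripper open.
Joint ranges: [-158.91, 158.91], [-42.39, 125.64], [0.06, 152.35], [-60.88, 240.88], [17.5, 164.5], [-176.32, 176.32]. Speed limits (degrees/s): [108.29, 108.29, 136.94, 180, 180, 180].

### API

Orientations are given as a 3x3 rotation matrix whose columns are the frame's x, y, z axes.
In Python, from rig import r gives the robot as it stands.
- The arm moves only by the tool send_rows, never from a script. Its argument "rows" is a list of rows, each a list of 7 numbers: the shift along the tool's x, y, z in cm, then the turn, a rotation vector about the tool's x, y, z in rad, then the opening, from 0 (shut) to 1 (fully open). A call has exactly 5 rows; each row shifts and turns the commanded pose from where the row before left it, along the tool's axes as they then stand; what a row does not reach is not made up. A row lasts 1/12 s, in which the tool goes at most 41.7 mm and 7.16 degrees, less where a joint would pass 70% of its speed; a pose out of reach is approached as far as the arm can. A call is refused whole if a number of a shift passes 4.17 or a number of a turn 0.125, either way. A call with a gripper value outside its range is refused whole. The fingers move at their own pace and stop on an object; "squeeze" is the grip in N (left out, the last holds). Time passes only in rows, so rows that do not move let the fingers close, or fill a call up. It gives the time, the measured TCP pose, the force and the opening at its end, in the units of the state.
- r.sense(): the state, without advancing time (a new reading comes with each control period).
- r.read_camera(name): name is "scene" or "top" or "wrist"; returns the picture (400x640x3 uint8, blue, green, red); there is no depth.
- r.calibration(name): a dict with "camera_matrix" (3x3 intrinsics, pixels), "k1" (the pictures are not rectified: a ray, as slopes to the right and down, at radius r is drawn at 1 + k1 r^2 times it, then the intrinsics apply), "T" (4x4, takes a point from camera to world coordinates). Camera axes: x right, y down, z forward; pixel columns grow to the right and rows downward; lengths in m; the calibration is good to about 2 mm. A picture is of the moment at which its call begins: read the wrist's pose just before it. calibration takes no time and is no camera call; for the wrist camera it gives the pose at the moment of the call.
- r.job_done(): hands the job in, once; it reports no verdict.
The state is a dict: "time": time; "joints": joint angles; "dq": joint speeds; "effort": joint torques, N m; "eef_pos": TCP position; "orientation": TCP orientation; "ft_force": force on the tool from outside, world axes, zero at the start; "wrist_torque": the same for the moment, N m; "grip_width": finger opening in m.
Only numpy, scipy, OpenCV 4.12 (cv2) and the standard library are available. Lean on these libraries where they do the work, as an engineer would, in place of code of your own. Each camera call takes 0.05 s, during which the arm holds its last target.

## Working session

There is one attempt and no reset: what is moved stays moved. The work goes in short steps, Python scripts to look and compute and a tool call to move; the robot and the scene stay as the last step left them, time stands still between calls to the robot, and variables do not carry over. Pictures are saved under pics/ and viewed, and the job is handed in when it is done.

Besides the shell and the picture viewer there is one more tool, called as name(argument=value, ...) on one line, values as JSON. send_rows: Moves the arm, as the interface text tells. Its arguments: {"type":"object","properties":{"rows":{"type":"array","items":{"type":"array","items":{"type":"number"}}},"squeeze":{"type":"number"}},"required":["rows"]}

```bash
mkdir -p pics; ls; python3 - <<'E'
from rig import r
import cv2,numpy as np
s=r.sense(); print(s)
for n in ["scene","top","wrist"]:
    c=r.calibration(n); print(n,np.round(c["camera_matrix"],1).tolist(),c["k1"],np.round(c["T"],4).tolist())
    cv2.imwrite(f"pics/{n}0.png",r.read_camera(n))
E
```

```text
pics
{'time': 0.0, 'joints': array([ 7.20620115e+01,  2.17399107e+01,  9.93967023e+01, -6.71511186e-04,
        5.89283651e+01, -1.91070049e+00]), 'dq': array([-0.12262132, -0.05605798, -0.07130668, -0.00753304, -0.00629775,
        0.04160816]), 'effort': array([-3.87068621e-04, -7.63725471e+01, -4.34369016e+01,  6.50237035e-02,
        4.25024901e-02, -6.88155410e-05]), 'eef_pos': array([0.19318415, 0.67240057, 0.22426177]), 'orientation': array([[-9.61131977e-01,  2.76089128e-01, -3.39731818e-04],
       [ 2.76089336e-01,  9.61131369e-01, -1.08204434e-03],
       [ 2.77862291e-05, -1.13378375e-03, -9.99999357e-01]]), 'ft_force': array([0.07582824, 0.63755324, 0.09340616]), 'wrist_torque': array([-0.04209861, -0.00920937,  0.00027462]), 'grip_width': 0.09109377583678242}
scene [[518.1, 0.0, 330.0], [0.0, 518.1, 197.6], [0.0, 0.0, 1.0]] -0.16943054866736817 [[-0.6859, 0.452, -0.5703, 1.2782], [0.7277, 0.423, -0.5399, 0.6553], [-0.0028, -0.7854, -0.619, 0.8321], [0.0, 0.0, 0.0, 1.0]]
top [[386.4, 0.0, 317.9], [0.0, 386.4, 202.4], [0.0, 0.0, 1.0]] 0.008401951723042016 [[-0.026, -0.9987, 0.044, 0.5165], [-0.9995, 0.0267, 0.0151, -0.0224], [-0.0162, -0.0436, -0.9989, 1.0772], [0.0, 0.0, 0.0, 1.0]]
wrist [[295.5, 0.0, 319.2], [0.0, 295.5, 197.8], [0.0, 0.0, 1.0]] 0.016771065005561206 [[0.2755, 0.9267, 0.2556, 0.1207], [0.9613, -0.2658, -0.0727, 0.6937], [0.0006, 0.2658, -0.964, 0.3838], [0.0, 0.0, 0.0, 1.0]]
```

View pics/scene0.png

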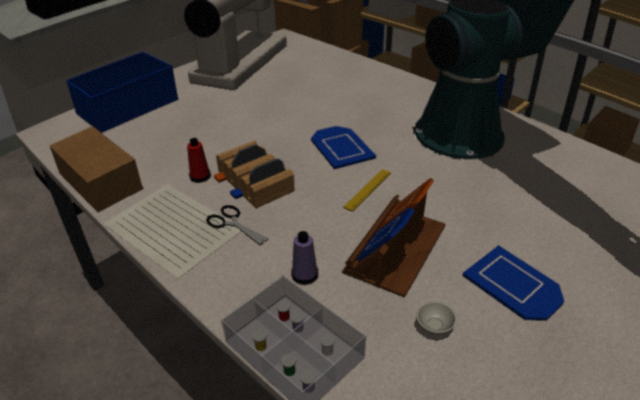

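View pics/top0.png

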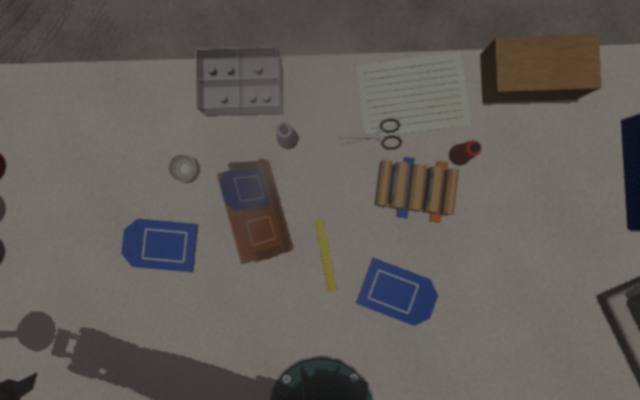

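View pics/wrist0.png

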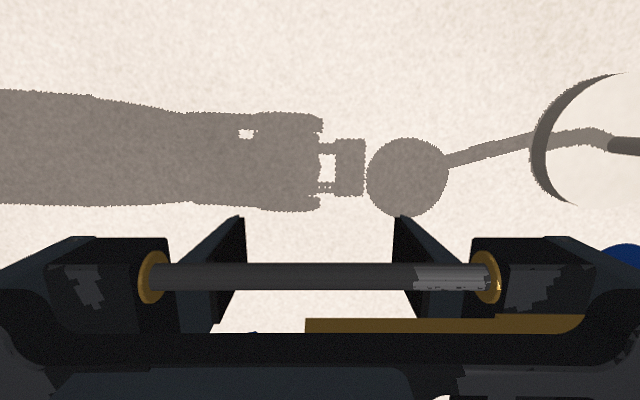

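```bash
python3 - <<'E'
import cv2,numpy as np
t=cv2.imread("pics/top0.png"); s=cv2.imread("pics/scene0.png")
g=lambda i:np.clip(255*(i/255.)**0.6,0,255).astype(np.uint8)
a=cv2.resize(g(t[140:280,200:310]),None,fx=4,fy=4,interpolation=cv2.INTER_CUBIC)
b=cv2.resize(g(t[140:240,360:475]),None,fx=3,fy=4,interpolation=cv2.INTER_CUBIC)
c=cv2.resize(g(s[170:300,335:455]),None,fx=4,fy=4,interpolation=cv2.INTER_CUBIC)
d=cv2.resize(g(s[130:210,200:310]),None,fx=4,fy=4,interpolation=cv2.INTER_CUBIC)
cv2.imwrite("pics/ca.png",a);cv2.imwrite("pics/cb.png",b);cv2.imwrite("pics/cc.png",c);cv2.imwrite("pics/cd.png",d)
E
```

```text
(no output)
```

View pics/ca.png

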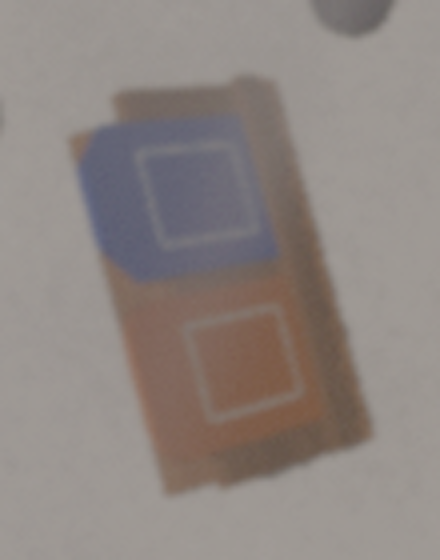

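View pics/cb.png

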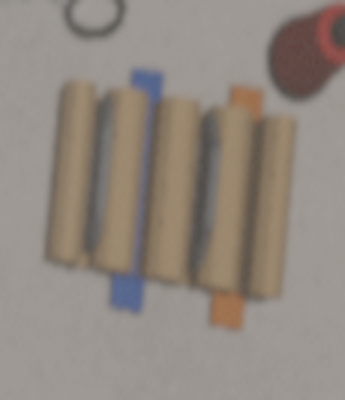

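View pics/cc.png

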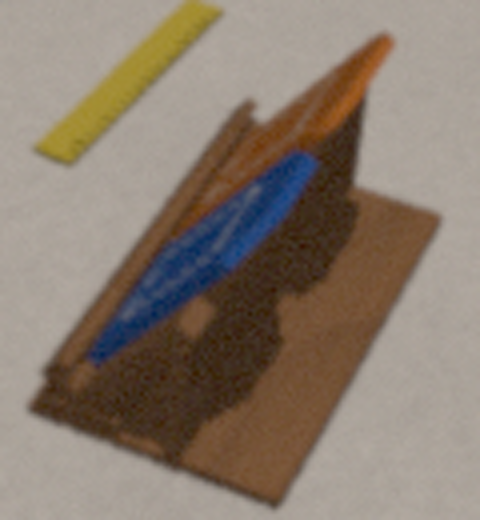

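View pics/cd.png

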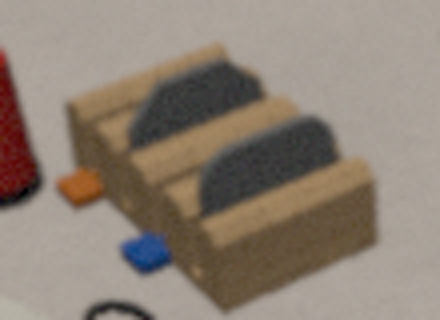

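```bash
cat > h.py <<'E'
import cv2,numpy as np
from rig import r
def rays(cal,px):
    K=np.array(cal["camera_matrix"]);T=np.array(cal["T"])
    p=cv2.undistortPoints(np.array(px,float).reshape(-1,1,2),K,np.array([cal["k1"],0,0,0.])).reshape(-1,2)
    d=np.c_[p,np.ones(len(p))]@T[:3,:3].T
    return T[:3,3],d
def onz(cal,px,z):
    o,d=rays(cal,px); return o+d*((z-o[2])/d[:,2])[:,None]
def tri(c1,p1,c2,p2):
    o1,d1=rays(c1,p1);o2,d2=rays(c2,p2);out=[]
    for a,b in zip(d1,d2):
        s,*_=np.linalg.lstsq(np.c_[a,-b],o2-o1,rcond=None)
        q1=o1+s[0]*a;q2=o2+s[1]*b; out.append(np.r_[(q1+q2)/2,np.linalg.norm(q1-q2)])
    return np.array(out)
def proj(cal,P):
    T=np.array(cal["T"]);Ti=np.linalg.inv(T)
    rv=cv2.Rodrigues(Ti[:3,:3])[0]
    return cv2.projectPoints(np.array(P,float).reshape(-1,1,3),rv,Ti[:3,3],np.array(cal["camera_matrix"]),np.array([cal["k1"],0,0,0.]))[0].reshape(-1,2)
E
python3 - <<'E'
from h import *
np.set_printoptions(precision=4,suppress=True)
c=r.calibration("top")
f=lambda L,s=(4,4),o=(200,140):[(x/s[0]+o[0],y/s[1]+o[1]) for x,y in L]
P=onz(c,f([(80,180),(97,245)]),.155);print("blue top edge",P)
print("easel base front corners z~.02",onz(c,f([(278,82),(372,437)]),.01))
print("base back left corners",onz(c,f([(70,135),(168,492)]),.01))
t=onz(c,f([(147,70),(126,310)],(3,4),(360,140)),.012);print("blue tag ends",t)
t2=onz(c,f([(247,88),(226,328)],(3,4),(360,140)),.012);print("orange tag ends",t2)
print(np.degrees(np.arctan2(*(t[0]-t[1])[[1,0]])),np.degrees(np.arctan2(*(t2[0]-t2[1])[[1,0]])))
E
```

```text
blue top edge [[0.6052 0.2256 0.155 ]
 [0.5658 0.2159 0.155 ]]
easel base front corners z~.02 [[0.6837 0.1253 0.01  ]
 [0.4362 0.0656 0.01  ]]
base back left corners [[0.6507 0.2711 0.01  ]
 [0.4021 0.207  0.01  ]]
blue tag ends [[ 0.6807 -0.2611  0.012 ]
 [ 0.5157 -0.236   0.012 ]]
orange tag ends [[ 0.6656 -0.352   0.012 ]
 [ 0.5011 -0.3264  0.012 ]]
-8.64789146136067 -8.847036182171971
```

```bash
cat >> h.py <<'E'
from scipy.spatial.transform import Rotation as Ro
def frame(ex,tilt):
    """tool frame, jaws across ex (horizontal unit, plate front), z leaning to +ex by tilt deg"""
    e=np.r_[np.array(ex[:2])/np.linalg.norm(ex[:2]),0];t=np.radians(tilt)
    z=np.sin(t)*e-np.r_[0,0,np.cos(t)]; y=-(np.cos(t)*e+np.r_[0,0,np.sin(t)])
    return np.c_[np.cross(y,z),y,z]
def plan(p1,R1,n=None,vmax=3.6,wmax=.11,g=1,p0=None,R0=None):
    s=r.sense(); p0=s["eef_pos"] if p0 is None else p0; R0=s["orientation"] if R0 is None else R0
    rv=(Ro.from_matrix(R0).inv()*Ro.from_matrix(R1)).as_rotvec()
    d=np.linalg.norm(p1-p0)*100
    if n is None: n=max(1,int(np.ceil(max(d/vmax,np.abs(rv).max()/wmax))))
    n5=5*int(np.ceil(n/5)); out=[];p=np.array(p0,float);R=Ro.from_matrix(R0)
    n=n5
    for k in range(1,n+1):
        q=p0+(p1-p0)*k/n
        sh=np.round(R.as_matrix().T@(q-p)*100,2); w=np.round(rv/n,3)
        out.append([*map(float,sh),*map(float,w),g]); p=p+R.as_matrix()@sh/100; R=R*Ro.from_rotvec(w)
    for i in range(0,n,5): print([[float('%g'%(v+0.)) for v in o] for o in out[i:i+5]])
    return p,R.as_matrix()
E
python3 - <<'E'
from h import *
ex=np.r_[.24,-.97]; R=frame(ex,35); print(R)
B=np.r_[.5855,.221,.155]
plan(B-R[:,2]*.12,R)
E
```

```text
[[-9.70728319e-01 -1.96744104e-01  1.37761705e-01]
 [-2.40180203e-01  7.95174087e-01 -5.56786890e-01]
 [ 2.77555756e-17 -5.73576436e-01 -8.19152044e-01]]
[[-3.12, -1.77, -0.19, 0.04, -0.011, -0.034, 1.0], [-3.05, -1.89, -0.08, 0.04, -0.011, -0.034, 1.0], [-2.99, -1.98, 0.02, 0.04, -0.011, -0.034, 1.0], [-2.92, -2.09, 0.14, 0.04, -0.011, -0.034, 1.0], [-2.84, -2.17, 0.26, 0.04, -0.011, -0.034, 1.0]]
[[-2.77, -2.26, 0.38, 0.04, -0.011, -0.034, 1.0], [-2.68, -2.33, 0.5, 0.04, -0.011, -0.034, 1.0], [-2.6, -2.4, 0.62, 0.04, -0.011, -0.034, 1.0], [-2.51, -2.46, 0.75, 0.04, -0.011, -0.034, 1.0], [-2.41, -2.51, 0.87, 0.04, -0.011, -0.034, 1.0]]
[[-2.31, -2.56, 1.01, 0.04, -0.011, -0.034, 1.0], [-2.22, -2.59, 1.13, 0.04, -0.011, -0.034, 1.0], [-2.12, -2.61, 1.25, 0.04, -0.011, -0.034, 1.0], [-2.01, -2.63, 1.39, 0.04, -0.011, -0.034, 1.0], [-1.91, -2.64, 1.51, 0.04, -0.011, -0.034, 1.0]]
```

Blue candidates are the flat plates at top px (162,245) and (397,292), and the plate on the easel at (248,188). I choose the easel one, since it has clipped corners, leans beside the orange plate and matches the description (crop ca.png checked). Orange: only the easel plate at (262,230). The tags are at top px blue (405,185) and orange (438,190).

send_rows(rows=[[-3.12,-1.77,-0.19,0.04,-0.011,-0.034,1.0],[-3.05,-1.89,-0.08,0.04,-0.011,-0.034,1.0],[-2.99,-1.98,0.02,0.04,-0.011,-0.034,1.0],[-2.92,-2.09,0.14,0.04,-0.011,-0.034,1.0],[-2.84,-2.17,0.26,0.04,-0.011,-0.034,1.0]])

```text
time: 0.57
eef_pos: [0.3195, 0.5432, 0.2345]
orientation: [[-0.994, 0.109, 0.015], [0.103, 0.973, -0.207], [-0.037, -0.204, -0.978]]
ft_force: [0.2, -0.0, 0.7]
grip_width: 0.0913
```

send_rows(rows=[[-2.77,-2.26,0.38,0.04,-0.011,-0.034,1.0],[-2.68,-2.33,0.5,0.04,-0.011,-0.034,1.0],[-2.6,-2.4,0.62,0.04,-0.011,-0.034,1.0],[-2.51,-2.46,0.75,0.04,-0.011,-0.034,1.0],[-2.41,-2.51,0.87,0.04,-0.011,-0.034,1.0]])

```text
time: 0.98
eef_pos: [0.4449, 0.4149, 0.2441]
orientation: [[-0.996, -0.053, 0.065], [-0.075, 0.914, -0.398], [-0.038, -0.401, -0.915]]
ft_force: [-1.0, -0.1, 0.8]
grip_width: 0.0915
```

send_rows(rows=[[-2.31,-2.56,1.01,0.04,-0.011,-0.034,1.0],[-2.22,-2.59,1.13,0.04,-0.011,-0.034,1.0],[-2.12,-2.61,1.25,0.04,-0.011,-0.034,1.0],[-2.01,-2.63,1.39,0.04,-0.011,-0.034,1.0],[-1.91,-2.64,1.51,0.04,-0.011,-0.034,1.0]])

```text
time: 1.4
eef_pos: [0.5701, 0.2867, 0.2536]
orientation: [[-0.969, -0.2, 0.144], [-0.247, 0.79, -0.561], [-0.002, -0.579, -0.815]]
ft_force: [0.4, 0.6, 0.7]
grip_width: 0.0913
```

```bash
python3 - <<'E'
from h import *
np.set_printoptions(precision=4,suppress=True)
s=r.sense();print(s["time"],s["joints"],s["eef_pos"],s["orientation"].tolist(),s["ft_force"])
ex=np.r_[.24,-.97]; R=frame(ex,35);print(np.r_[.5855,.221,.155]-R[:,2]*.12)
np.save("w1.npy",r.calibration("wrist"),allow_pickle=True)
cv2.imwrite("pics/w1.png",r.read_camera("wrist"))
E
```

```text
1.4 [ 37.0288  21.6495 101.669  -33.6311  74.808  -52.9078] [0.5701 0.2867 0.2536] [[-0.9690179330833871, -0.20042650102344525, 0.144338016649458], [-0.2469844025124803, 0.7903787452238438, -0.5606247800569784], [-0.0017176374336380338, -0.5789047044081445, -0.8153933976527927]] [0.4205 0.5811 0.7077]
[0.569  0.2878 0.2533]
```

View pics/w1.png

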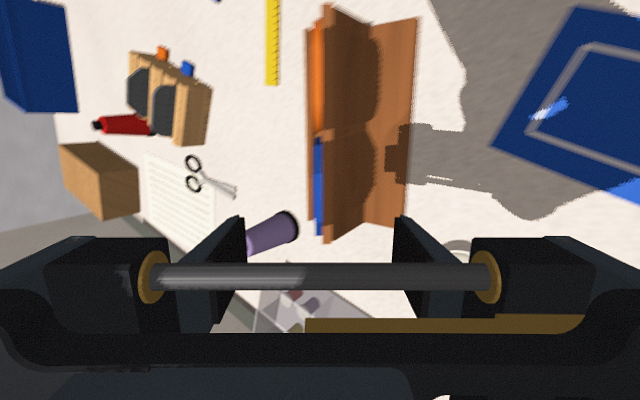

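```bash
python3 - <<'E'
from h import *
np.set_printoptions(precision=4,suppress=True)
im=cv2.imread("pics/w1.png"); cv2.imwrite("pics/w1c.png",cv2.resize(im[0:250,280:430],None,fx=2.4*1.5,fy=2.4,interpolation=cv2.INTER_CUBIC))
hsv=cv2.cvtColor(im[0:245,290:345],cv2.COLOR_BGR2HSV)
for n,lo,hi in [("blue",(105,120,40),(130,255,255)),("or",(5,200,150),(15,255,255))]:
    m=cv2.inRange(hsv,lo,hi)
    for v in range(0,245,12):
        u=np.nonzero(m[v])[0]
        if len(u): print(n,v,u.min()+290,u.max()+290,len(u))
E
```

```text
blue 144 316 319 4
blue 156 314 320 7
blue 168 315 320 6
blue 180 314 321 8
blue 192 314 321 8
blue 204 314 321 8
blue 216 314 321 8
blue 228 317 320 4
or 24 316 317 2
or 36 313 322 10
or 48 313 320 8
or 60 312 321 8
or 72 313 320 8
or 84 313 320 8
or 96 313 322 9
or 108 314 320 6
or 120 313 321 9
```

View pics/w1c.png

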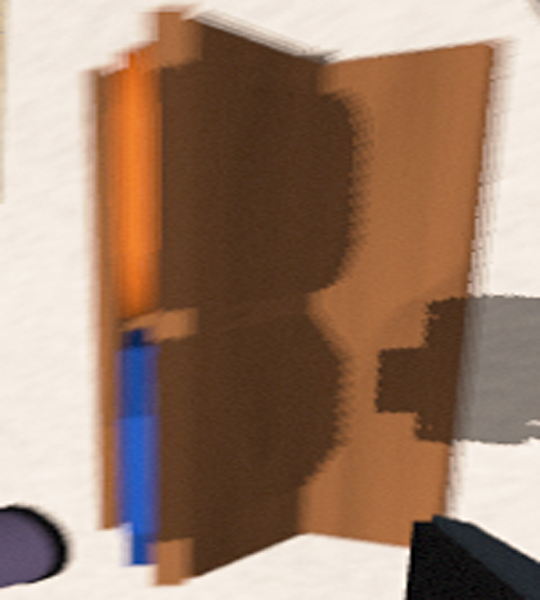

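```bash
python3 - <<'E'
from h import *
np.set_printoptions(precision=4,suppress=True)
c=np.load("w1.npy",allow_pickle=True).item()
ex=np.r_[.24,-.97]; R=frame(ex,35); z=R[:,2]; B=np.r_[.5855,.221,.155]
def onplane(px,P):
    o,d=rays(c,px); return o+d*(((P-o)@z)/(d@z))[:,None]
P=onplane([(318,143.8),(319,235.4)],B+z*.025); print("corners",P,np.linalg.norm(P[1]-P[0]))
Q=onplane([(317.7,180),(317.7,210)],B); print("top edge", Q)
s=r.sense();Rt=s["orientation"]
print("in tool frame mm", (P-s["eef_pos"])@Rt*1000,(Q-s["eef_pos"])@Rt*1000)
print("yaw of edge from Q", (Q[1]-Q[0]), (P.mean(0)-B)@R*1000)
O=onplane([(317,60),(317,110)],B);print("orange", (O-s["eef_pos"])@Rt*1000)
E
```

```text
corners [[0.5444 0.1938 0.136 ]
 [0.6415 0.2191 0.1352]] 0.10026138229480287
top edge [[0.5721 0.2155 0.1565]
 [0.6016 0.2229 0.1564]]
in tool frame mm [[ 49.9252   3.7421 141.8139]
 [-50.3308   4.6398 142.3435]] [[ 17.7259   3.3296 116.9897]
 [-12.6786   3.2575 117.1541]]
yaw of edge from Q [ 0.0295  0.0074 -0.0001] [-3.7464 -1.8968 25.    ]
orange [[123.5231   2.9804 116.4243]
 [ 82.2957   2.8522 116.6475]]
```

send_rows(rows=[[0,0.07,2.8,0,0,0,1],[0,0.07,2.8,0,0,0,1],[0,0.07,2.8,0,0,0,1],[0,0.07,2.8,0,0,0,1],[0,0.07,2.8,0,0,0,0.5]])

```text
time: 1.87
eef_pos: [0.5885, 0.2119, 0.1361]
orientation: [[-0.969, -0.199, 0.144], [-0.245, 0.792, -0.559], [-0.003, -0.577, -0.817]]
ft_force: [-0.1, -0.3, -0.0]
grip_width: 0.087
```

```bash
python3 - <<'E'
from h import *
s=r.sense();print(s["time"],s["eef_pos"],s["ft_force"],s["grip_width"])
cv2.imwrite("pics/w2.png",r.read_camera("wrist")); cv2.imwrite("pics/s2.png",r.read_camera("scene"))
E
```

```text
1.8667 [0.58846832 0.2118684  0.13606883] [-0.12200487 -0.32440151 -0.00195327] 0.08700208607052483
```

View pics/w2.png

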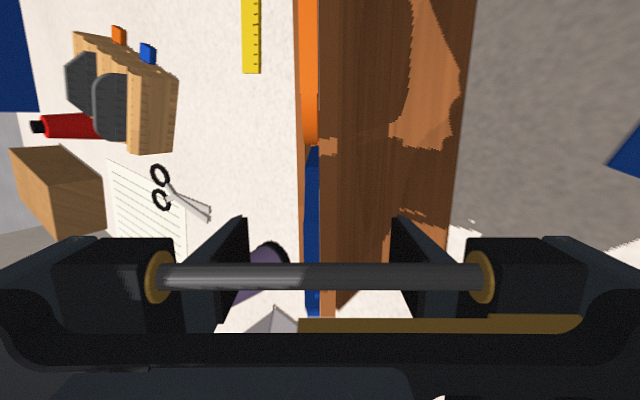

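View pics/s2.png

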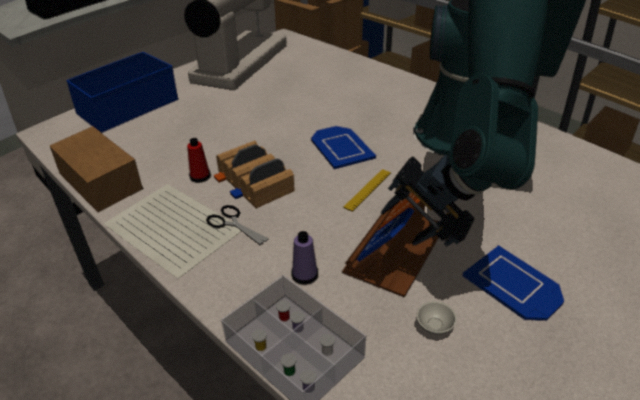

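```bash
python3 - <<'E'
from h import *
np.set_printoptions(precision=4,suppress=True)
c=r.calibration("wrist");s=r.sense();R=s["orientation"];z=R[:,2];p=s["eef_pos"]
print(R.T@(c["T"][:3,3]-p), (R.T@c["T"][:3,:3]).round(3).tolist())
print(c["T"][:3,3])
for u,v,d in [(305,240,-.024),(320,240,-.024),(306,285,-.024),(320,285,-.024),(245,216,.011),(393,216,.011)]:
    o,dd=rays(c,[(u,v)]);P=p+z*d; q=o+dd*(((P-o)@z)/(dd@z))[:,None]; print((u,v),(q-p)@R*1000)
E
```

```text
[ 0.0754  0.0005 -0.1597] [[0.0, -0.964, -0.267], [1.0, -0.0, 0.002], [-0.002, -0.267, 0.964]]
[0.4915 0.2817 0.264 ]
(305, 240) [[ 16.0438  -6.3142 -24.    ]]
(320, 240) [[ 16.0407   1.1251 -24.    ]]
(306, 285) [[ -9.1195  -6.0984 -24.    ]]
(320, 285) [[ -9.1257   1.155  -24.    ]]
(245, 216) [[ 16.5635 -44.3872  11.    ]]
(393, 216) [[16.5511 45.7692 11.    ]]
```

send_rows(rows=[[0,-0.14,0,0,0,0,0.3],[0,-0.14,0,0,0,0,0.2],[0,0,0,0,0,0,0.15],[0,0,0,0,0,0,0],[0,0,0,0,0,0,0]], squeeze=25)

```text
time: 2.38
eef_pos: [0.5894, 0.2111, 0.1398]
orientation: [[-0.969, -0.199, 0.145], [-0.246, 0.792, -0.558], [-0.004, -0.577, -0.817]]
ft_force: [-0.4, 1.4, -0.1]
grip_width: 0.046
```

send_rows(rows=[[0,0,0,0,0,0,0],[0,0,0,0,0,0,0],[0,0,0,0,0,0,0],[0,0,0,0,0,0,0],[0,0,0,0,0,0,0]])

```text
time: 2.8
eef_pos: [0.5891, 0.2104, 0.1389]
orientation: [[-0.969, -0.199, 0.144], [-0.245, 0.792, -0.559], [-0.003, -0.577, -0.817]]
ft_force: [0.7, 0.5, -0.3]
grip_width: 0.0128
```

```bash
python3 - <<'E'
from h import *
np.set_printoptions(precision=4,suppress=True)
s=r.sense();print(s)
E
```

```text
{'time': 2.8, 'joints': array([ 30.6717,  27.8457, 107.0805, -38.6862,  62.457 , -49.7776]), 'dq': array([-0.0487, -0.0598,  0.0248,  0.0062,  0.0778, -0.0051]), 'effort': array([  0.0523, -75.9726, -34.376 ,  -1.2563,   1.2516,  -0.0448]), 'eef_pos': array([0.5891, 0.2104, 0.1389]), 'orientation': array([[-0.9694, -0.1989,  0.1439],
       [-0.2455,  0.792 , -0.559 ],
       [-0.0028, -0.5772, -0.8166]]), 'ft_force': array([ 0.6823,  0.5264, -0.3061]), 'wrist_torque': array([0.4429, 0.1313, 0.0269]), 'grip_width': 0.012843282901395258}
```

send_rows(rows=[[0,0,0,0,0,0,0],[0,0,0,0,0,0,0],[0,0,-0.5,0,0,0,0],[0,0,-1,0,0,0,0],[0,0,-1.5,0,0,0,0]], squeeze=25)

```text
time: 3.22
eef_pos: [0.5842, 0.2257, 0.1628]
orientation: [[-0.97, -0.2, 0.142], [-0.245, 0.791, -0.561], [-0.0, -0.579, -0.815]]
ft_force: [1.2, -5.8, -0.3]
grip_width: 0.0079
```

send_rows(rows=[[0,0,-3,0,0,0,0],[0,0,-3,0,0,0,0],[0,0,-3,0,0,0,0],[0,0,-3,0,0,0,0],[0,0,-3,0,0,0,0]])

```text
time: 3.63
eef_pos: [0.5627, 0.3117, 0.2869]
orientation: [[-0.969, -0.199, 0.144], [-0.245, 0.792, -0.559], [-0.002, -0.577, -0.817]]
ft_force: [0.2, 0.5, -1.0]
grip_width: 0.0079
```

```bash
python3 - <<'E'
from h import *
np.set_printoptions(precision=4,suppress=True)
s=r.sense();print(s["eef_pos"],s["ft_force"],s["wrist_torque"],s["grip_width"])
cv2.imwrite("pics/w3.png",r.read_camera("wrist")); cv2.imwrite("pics/s3.png",r.read_camera("scene"))
E
```

```text
[0.5627 0.3117 0.2869] [ 0.1595  0.5333 -0.9609] [0.5161 0.1648 0.0161] 0.007890511824754498
```

View pics/w3.png

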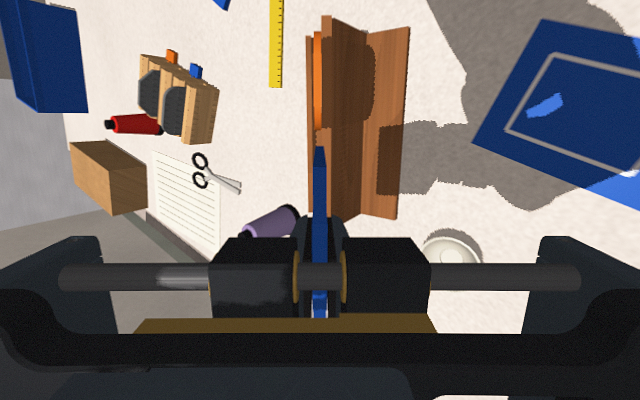

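View pics/s3.png

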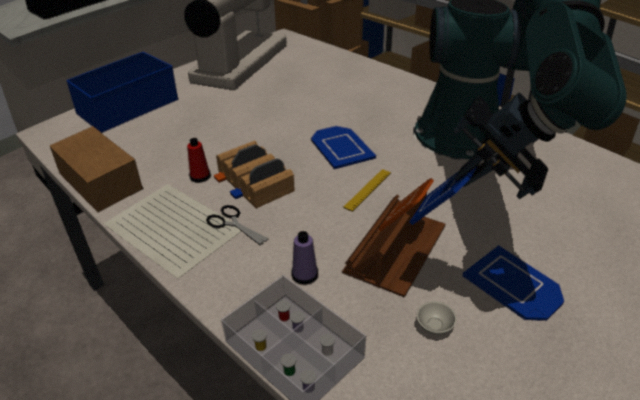

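```bash
python3 - <<'E'
from h import *
a=np.radians(-8.75); ex=np.r_[np.sin(a),-np.cos(a)]; R=frame(ex,0); print(R)
plan(np.r_[.598,-.2486,.31],R,g=0)
E
```

```text
[[-0.98836151  0.15212339 -0.        ]
 [ 0.15212339  0.98836151 -0.        ]
 [ 0.         -0.         -1.        ]]
[[0.53, -2.32, 1.5, -0.03, 0.007, 0.019, 0.0], [0.47, -2.38, 1.44, -0.03, 0.007, 0.019, 0.0], [0.42, -2.43, 1.37, -0.03, 0.007, 0.019, 0.0], [0.37, -2.48, 1.3, -0.03, 0.007, 0.019, 0.0], [0.3, -2.52, 1.22, -0.03, 0.007, 0.019, 0.0]]
[[0.25, -2.56, 1.15, -0.03, 0.007, 0.019, 0.0], [0.2, -2.6, 1.08, -0.03, 0.007, 0.019, 0.0], [0.13, -2.64, 1.0, -0.03, 0.007, 0.019, 0.0], [0.08, -2.66, 0.92, -0.03, 0.007, 0.019, 0.0], [0.02, -2.69, 0.84, -0.03, 0.007, 0.019, 0.0]]
[[-0.03, -2.72, 0.75, -0.03, 0.007, 0.019, 0.0], [-0.09, -2.73, 0.68, -0.03, 0.007, 0.019, 0.0], [-0.15, -2.75, 0.59, -0.03, 0.007, 0.019, 0.0], [-0.2, -2.77, 0.51, -0.03, 0.007, 0.019, 0.0], [-0.27, -2.78, 0.42, -0.03, 0.007, 0.019, 0.0]]
[[-0.31, -2.78, 0.34, -0.03, 0.007, 0.019, 0.0], [-0.37, -2.78, 0.25, -0.03, 0.007, 0.019, 0.0], [-0.43, -2.78, 0.17, -0.03, 0.007, 0.019, 0.0], [-0.48, -2.78, 0.08, -0.03, 0.007, 0.019, 0.0], [-0.53, -2.77, -0.01, -0.03, 0.007, 0.019, 0.0]]
```

send_rows(rows=[[0.53,-2.32,1.5,-0.03,0.007,0.019,0.0],[0.47,-2.38,1.44,-0.03,0.007,0.019,0.0],[0.42,-2.43,1.37,-0.03,0.007,0.019,0.0],[0.37,-2.48,1.3,-0.03,0.007,0.019,0.0],[0.3,-2.52,1.22,-0.03,0.007,0.019,0.0]])

```text
time: 4.15
eef_pos: [0.571, 0.1688, 0.2905]
orientation: [[-0.989, -0.122, 0.084], [-0.147, 0.887, -0.439], [-0.021, -0.446, -0.895]]
ft_force: [1.3, -0.5, -0.8]
grip_width: 0.0077
```

send_rows(rows=[[0.25,-2.56,1.15,-0.03,0.007,0.019,0.0],[0.2,-2.6,1.08,-0.03,0.007,0.019,0.0],[0.13,-2.64,1.0,-0.03,0.007,0.019,0.0],[0.08,-2.66,0.92,-0.03,0.007,0.019,0.0],[0.02,-2.69,0.84,-0.03,0.007,0.019,0.0]])

```text
time: 4.57
eef_pos: [0.5792, 0.028, 0.2962]
orientation: [[-0.999, -0.036, 0.038], [-0.046, 0.952, -0.304], [-0.025, -0.305, -0.952]]
ft_force: [0.8, 0.6, -0.8]
grip_width: 0.0079
```

send_rows(rows=[[-0.03,-2.72,0.75,-0.03,0.007,0.019,0.0],[-0.09,-2.73,0.68,-0.03,0.007,0.019,0.0],[-0.15,-2.75,0.59,-0.03,0.007,0.019,0.0],[-0.2,-2.77,0.51,-0.03,0.007,0.019,0.0],[-0.27,-2.78,0.42,-0.03,0.007,0.019,0.0]])

```text
time: 4.98
eef_pos: [0.5874, -0.1126, 0.3019]
orientation: [[-0.998, 0.056, 0.004], [0.054, 0.986, -0.158], [-0.013, -0.157, -0.987]]
ft_force: [0.5, 0.1, -1.4]
grip_width: 0.0079
```

send_rows(rows=[[-0.31,-2.78,0.34,-0.03,0.007,0.019,0.0],[-0.37,-2.78,0.25,-0.03,0.007,0.019,0.0],[-0.43,-2.78,0.17,-0.03,0.007,0.019,0.0],[-0.48,-2.78,0.08,-0.03,0.007,0.019,0.0],[-0.53,-2.77,-0.01,-0.03,0.007,0.019,0.0]])

```text
time: 5.4
eef_pos: [0.5956, -0.2531, 0.3073]
orientation: [[-0.988, 0.151, -0.016], [0.151, 0.988, -0.005], [0.015, -0.008, -1.0]]
ft_force: [-0.1, -0.2, -1.2]
grip_width: 0.0079
```

```bash
python3 - <<'E'
from h import *
np.set_printoptions(precision=4,suppress=True)
s=r.sense();print(s["time"],s["joints"],s["eef_pos"],s["orientation"].tolist(),s["ft_force"],s["wrist_torque"],s["grip_width"])
np.save("w4.npy",r.calibration("wrist"),allow_pickle=True)
cv2.imwrite("pics/w4.png",r.read_camera("wrist")); cv2.imwrite("pics/s4.png",r.read_camera("scene")); cv2.imwrite("pics/t4.png",r.read_camera("top"))
E
```

```text
5.4 [ -24.8301   12.4864  102.3129   -0.71     65.8882 -105.8249] [ 0.5956 -0.2531  0.3073] [[-0.988349756361937, 0.15139686865155452, -0.015612407303279783], [0.15149410679980546, 0.9884442762332853, -0.0052391207836511924], [0.014638808156017652, -0.007543271449477557, -0.9998643929811735]] [-0.113  -0.185  -1.2037] [ 0.0201 -0.0521  0.0272] 0.007889335474318622
```

View pics/w4.png

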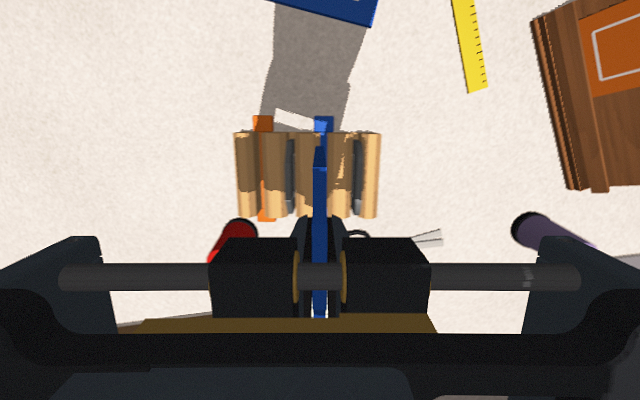

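View pics/s4.png

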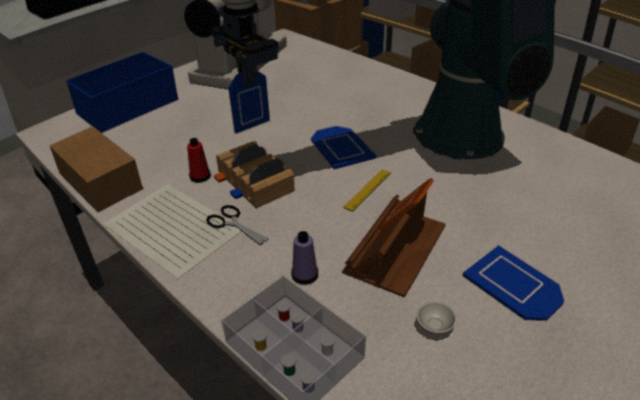

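```bash
python3 - <<'E'
from h import *
np.set_printoptions(precision=4,suppress=True)
im=cv2.imread("pics/w4.png");c=np.load("w4.npy",allow_pickle=True).item()
cv2.imwrite("pics/w4c.png",cv2.resize(im[105:235,225:390],None,fx=4.5,fy=4.5,interpolation=cv2.INTER_CUBIC))
hsv=cv2.cvtColor(im,cv2.COLOR_BGR2HSV)
mb=cv2.inRange(hsv,(100,150,40),(130,255,255));mo=cv2.inRange(hsv,(8,190,120),(14,255,255))
for n,m,(y0,y1,x0,x1) in [("b",mb,(108,134,305,345)),("o1",mo,(108,134,245,280)),("o2",mo,(205,230,250,285))]:
    q=m[y0:y1,x0:x1];v,u=np.nonzero(q);u=u+x0;v=v+y0
    print(n,u.min(),u.max(),v.min(),v.max(),len(u))
    for vv in range(v.min(),v.max()+1,2):
        uu=u[v==vv]
        if len(uu):print("  ",vv,uu.min(),uu.max())
E
```

```text
b 314 332 116 133 286
   116 316 319
   118 315 332
   120 314 332
   122 315 332
   124 315 332
   126 315 332
   128 315 332
   130 315 332
   132 321 326
o1 254 271 116 132 270
   116 254 270
   118 254 271
   120 254 271
   122 254 271
   124 254 271
   126 254 271
   128 254 271
   130 254 271
   132 260 261
o2 258 274 208 220 93
   208 262 262
   210 260 263
   212 259 263
   214 258 263
   216 258 263
   218 258 268
   220 259 274
```

View pics/w4c.png

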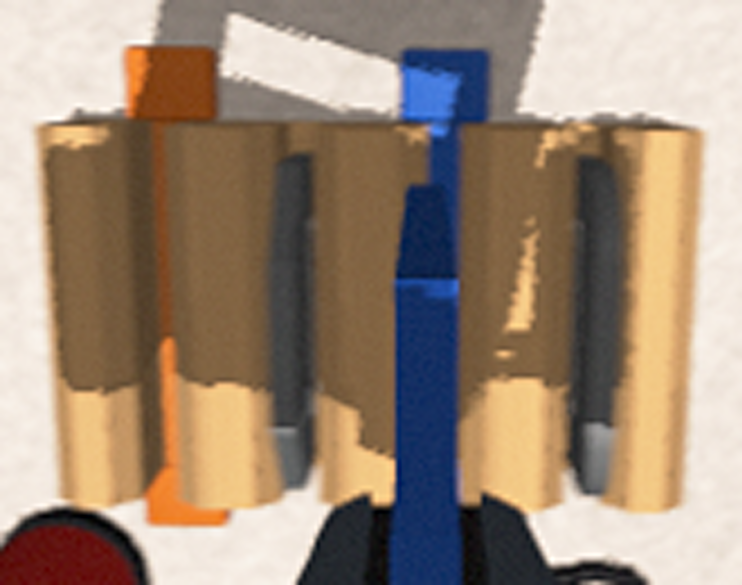

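```bash
python3 - <<'E'
from h import *
np.set_printoptions(precision=4,suppress=True)
c=np.load("w4.npy",allow_pickle=True).item();s=r.sense();p=s["eef_pos"];R=s["orientation"]
P=onz(c,[(323.8,115.7),(263.1,115.4),(266.8,221.7)],.012);print(P)
d=(P[1]-P[2])[:2];L=np.linalg.norm(d);print("len",L,"ang",np.degrees(np.arctan2(-d[1],-d[0])))
d/=L; print("dir",d, "spacing",np.linalg.norm(P[0]-P[1]))
oc=(P[1]+P[2])/2; n=np.r_[-d[1],d[0]]
print("orange c",oc); bc=P[0,:2]-d*L/2; print("blue c",bc)
# plate position near its bottom corner: crop (397..455, 280?) top-side edge
# plate near side, lower corner crop y~185 z bottom ; upper clip corner crop y~278
for nm,px,dz in [("clip corner near",[(225+396/4.5,105+279/4.5),(225+458/4.5,105+279/4.5)],None)]:
    for zz in (-.004,.003,.010):
        o,dd=rays(c,px); q=o+dd*(((p+R[:,2]*zz-o)@R[:,2])/(dd@R[:,2]))[:,None]; print(zz,(q-p)@R*1000)
for zz in (.125,.130):
    px=[(225+408/4.5,105+186/4.5),(225+446/4.5,105+186/4.5)]
    o,dd=rays(c,px); q=o+dd*(((p+R[:,2]*zz-o)@R[:,2])/(dd@R[:,2]))[:,None]; print("bot",zz,(q-p)@R*1000)
print("holding plate in world", p+R[:,2]*.128)
E
```

```text
[[ 0.517  -0.2354  0.012 ]
 [ 0.503  -0.3244  0.012 ]
 [ 0.6675 -0.3516  0.012 ]]
len 0.1666842761443946 ang -9.373452349894087
dir [-0.9866  0.1629] spacing 0.09013846714323118
orange c [ 0.5852 -0.338   0.012 ]
blue c [ 0.5992 -0.249 ]
-0.004 [[49.5612 -2.3288 -4.    ]
 [49.5757  4.9914 -4.    ]]
0.003 [[48.3905 -2.452   3.    ]
 [48.4056  5.1972  3.    ]]
0.01 [[47.2197 -2.5752 10.    ]
 [47.2355  5.403  10.    ]]
bot 0.125 [[ 47.8467  -1.9951 125.    ]
 [ 47.8643   6.0543 125.    ]]
bot 0.13 [[ 47.3593  -2.0374 130.    ]
 [ 47.3772   6.1533 130.    ]]
holding plate in world [ 0.5936 -0.2545  0.179 ]
```

```bash
python3 - <<'E'
from h import *
a=np.radians(-9); ex=np.r_[np.sin(a),-np.cos(a)]; R=frame(ex,0)
plan(np.r_[.5975,-.2495,.205],R,n=5,g=0)
E
```

```text
[[-0.05, 0.11, 2.04, -0.002, -0.003, 0.001, 0.0], [-0.05, 0.1, 2.04, -0.002, -0.003, 0.001, 0.0], [-0.05, 0.1, 2.04, -0.002, -0.003, 0.001, 0.0], [-0.03, 0.09, 2.04, -0.002, -0.003, 0.001, 0.0], [-0.03, 0.09, 2.04, -0.002, -0.003, 0.001, 0.0]]
```

send_rows(rows=[[-0.05,0.1,2.04,-0.002,-0.003,0.001,0],[-0.05,0.1,2.04,-0.002,-0.003,0.001,0],[-0.05,0.1,2.04,-0.002,-0.003,0.001,0],[-0.03,0.09,2.04,-0.002,-0.003,0.001,0],[-0.03,0.09,2.04,-0.002,-0.003,0.001,0]])

```text
time: 5.97
eef_pos: [0.5977, -0.2464, 0.2046]
orientation: [[-0.988, 0.154, 0.001], [0.154, 0.988, 0.001], [-0.001, 0.001, -1.0]]
ft_force: [0.2, -0.4, -1.1]
grip_width: 0.0082
```

```bash
python3 - <<'E'
from h import *
np.set_printoptions(precision=4,suppress=True)
s=r.sense();print(s["time"],s["eef_pos"],s["orientation"].tolist(),s["ft_force"])
c=r.calibration("wrist");np.save("w5.npy",c,allow_pickle=True)
im=r.read_camera("wrist");cv2.imwrite("pics/w5.png",im)
cv2.imwrite("pics/w5c.png",cv2.resize(im[60:240,215:415],None,fx=3.3,fy=3.3,interpolation=cv2.INTER_CUBIC))
sc=r.read_camera("scene");cv2.imwrite("pics/s5c.png",cv2.resize(sc[90:220,180:320],None,fx=4,fy=4,interpolation=cv2.INTER_CUBIC))
E
```

```text
5.9667 [ 0.5977 -0.2464  0.2046] [[-0.9880501085113044, 0.15413035603684544, 0.0009035589381944721], [0.1541308781349362, 0.9880502929458618, 0.0005394580150197859], [-0.0008096148176549414, 0.0006722778828682207, -0.9999994462829943]] [ 0.2192 -0.444  -1.0842]
```

View pics/w5c.png

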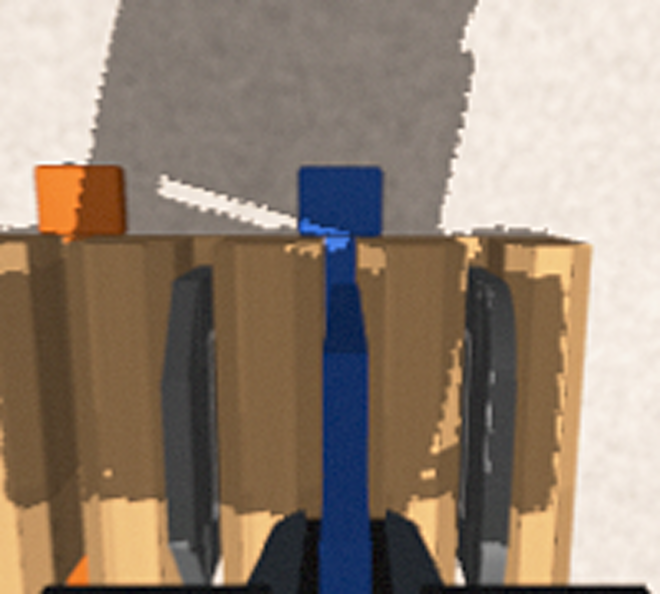

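View pics/s5c.png

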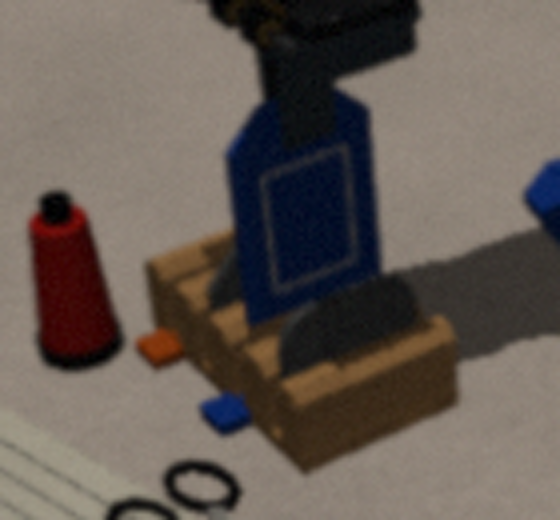

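```bash
python3 - <<'E'
from h import *
np.set_printoptions(precision=2,suppress=True)
c=np.load("w5.npy",allow_pickle=True).item();s=r.sense();p=s["eef_pos"];R=s["orientation"]
f=lambda x,y:(215+x/3.3,60+y/3.3)
t=onz(c,[f(340.5,167),f(299,167),f(383,167)],.012);print("tag",(t-p)@R*1000, t)
b=onz(c,[f(330,285),f(360,285)],p[2]-.128);print("plate bottom near",(b-p)@R*1000)
b=onz(c,[f(323,352),f(369,352)],p[2]+.002);print("plate clip corner",(b-p)@R*1000)
# slot mouth lower edges: bevel bounds at rack front z~.054 ; stripe
m=onz(c,[f(325,245),f(356,245)],.012);print("stripe",(m-p)@R*1000)
m=onz(c,[f(303,238),f(378,238)],.062);print("mouth?",(m-p)@R*1000)
m=onz(c,[f(214,238),f(303,238),f(391,238),f(473,238)],.062);print("rim",(m-p)@R*1000)
E
```

```text
tag [[ 78.96  -0.96 190.73]
 [ 78.94 -15.31 190.7 ]
 [ 78.96  13.73 190.76]] [[ 0.52 -0.23  0.01]
 [ 0.52 -0.25  0.01]
 [ 0.52 -0.22  0.01]]
plate bottom near [[ 45.01  -3.87 128.18]
 [ 45.01   4.94 128.2 ]]
plate clip corner [[47.38 -3.29 -1.81]
 [47.38  4.3  -1.79]]
stripe [[ 52.59  -6.45 190.61]
 [ 52.6    4.5  190.63]]
mouth? [[ 57.79 -12.16 140.62]
 [ 57.8   10.52 140.66]]
rim [[ 57.76 -39.06 140.56]
 [ 57.79 -12.16 140.62]
 [ 57.8   14.45 140.67]
 [ 57.8   39.25 140.72]]
```

send_rows(rows=[[0,-0.14,0,0,0,0,0],[0,0,1,0,0,0,0],[0,0,1,0,0,0,0],[0,0,1,0,0,0,0],[0,0,0,0,0,0,0]])

```text
time: 6.48
eef_pos: [0.5971, -0.2484, 0.174]
orientation: [[-0.988, 0.155, -0.001], [0.155, 0.988, 0.001], [0.001, 0.001, -1.0]]
ft_force: [-0.6, -0.2, -1.3]
grip_width: 0.0079
```

send_rows(rows=[[0,0,0.6,0,0,0,0],[0,0,0.6,0,0,0,0],[0,0,0.6,0,0,0,0],[0,0,0.6,0,0,0,0],[0,0,0,0,0,0,0]])

```text
time: 6.9
eef_pos: [0.5976, -0.2486, 0.1507]
orientation: [[-0.988, 0.155, -0.0], [0.155, 0.988, 0.001], [0.0, 0.001, -1.0]]
ft_force: [-0.3, 0.3, -1.6]
grip_width: 0.0075
```

send_rows(rows=[[0,0,0.2,0,0,0,0],[0,0,0.2,0,0,0,0],[0,0,0.2,0,0,0,0],[0,0,0.1,0,0,0,0],[0,0,0,0,0,0,0]])

```text
time: 7.32
eef_pos: [0.5981, -0.2488, 0.145]
orientation: [[-0.988, 0.155, 0.001], [0.155, 0.988, 0.001], [-0.001, 0.001, -1.0]]
ft_force: [0.5, -0.1, -1.5]
grip_width: 0.0076
```

send_rows(rows=[[0,0,0.1,0,0,0,0],[0,0,0.1,0,0,0,0],[0,0,0.05,0,0,0,0],[0,0,0,0,0,0,0],[0,0,0,0,0,0,0]])

```text
time: 7.73
eef_pos: [0.5984, -0.2489, 0.143]
orientation: [[-0.988, 0.155, 0.002], [0.155, 0.988, 0.0], [-0.002, 0.001, -1.0]]
ft_force: [-0.6, 0.5, 4.8]
grip_width: 0.0078
```

send_rows(rows=[[0,0,0.1,0,0,0,0],[0,0,0,0,0,0,0],[0,0,0,0,0,0,0],[0,0,0,0,0,0,0],[0,0,0,0,0,0,0]])

```text
time: 8.15
eef_pos: [0.5987, -0.2491, 0.1429]
orientation: [[-0.988, 0.155, 0.002], [0.155, 0.988, -0.0], [-0.002, 0.0, -1.0]]
ft_force: [-5.1, 1.7, 16.5]
grip_width: 0.008
```

```bash
python3 - <<'E'
from h import *
im=r.read_camera("wrist");cv2.imwrite("pics/w6c.png",cv2.resize(im[60:340,215:415],None,fx=2.1,fy=2.1,interpolation=cv2.INTER_CUBIC))
sc=r.read_camera("scene");cv2.imwrite("pics/s6c.png",cv2.resize(sc[90:220,180:320],None,fx=4,fy=4,interpolation=cv2.INTER_CUBIC))
E
```

```text
(no output)
```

View pics/w6c.png

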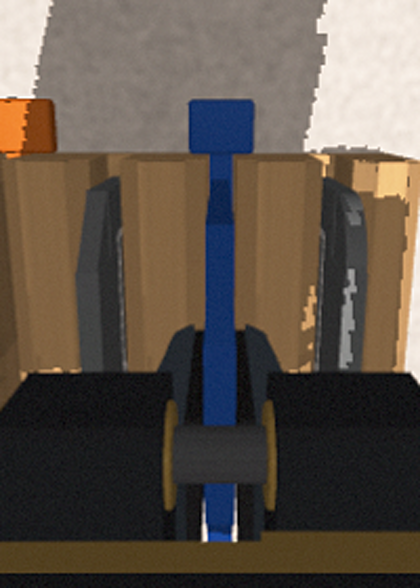

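View pics/s6c.png

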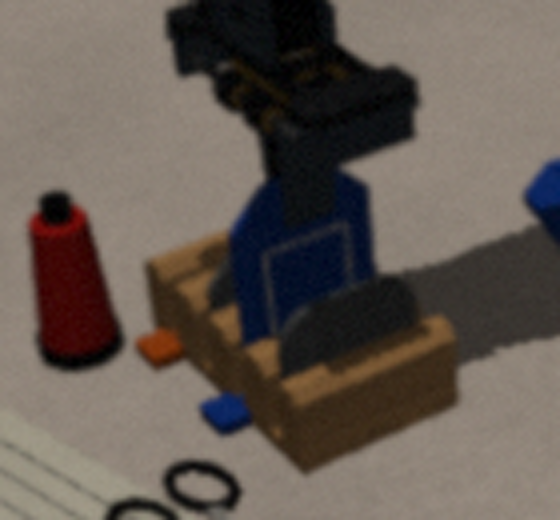

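send_rows(rows=[[0,0,-0.1,0,0,0,0],[0,0,0,0,0,0,0],[0,0,0,0,0,0,0],[0,0,0,0,0,0,0],[0,0,0,0,0,0,0.05]])

```text
time: 8.67
eef_pos: [0.5983, -0.2489, 0.143]
orientation: [[-0.988, 0.155, 0.002], [0.155, 0.988, 0.0], [-0.002, 0.001, -1.0]]
ft_force: [-1.9, 0.8, 6.1]
grip_width: 0.0077
```

send_rows(rows=[[0,0,0,0,0,0,0.2],[0,0,0,0,0,0,0.35],[0,0,0,0,0,0,0.45],[0,0,0,0,0,0,0.5],[0,0,0,0,0,0,0.5]])

```text
time: 9.08
eef_pos: [0.5981, -0.2488, 0.1425]
orientation: [[-0.988, 0.155, 0.001], [0.155, 0.988, 0.001], [-0.001, 0.001, -1.0]]
ft_force: [-0.5, -0.1, 0.8]
grip_width: 0.0378
```

send_rows(rows=[[0,0,0,0,0,0,0.5],[0,0,-1,0,0,0,0.5],[0,0,-2,0,0,0,0.5],[0,0,-3,0,0,0,0.5],[0,0,-3,0,0,0,0.5]])

```text
time: 9.5
eef_pos: [0.5976, -0.2487, 0.2338]
orientation: [[-0.988, 0.155, 0.0], [0.155, 0.988, 0.001], [-0.0, 0.001, -1.0]]
ft_force: [0.5, 0.0, 0.1]
grip_width: 0.0456
```

send_rows(rows=[[0,0,-3,0,0,0,0.5],[0,0,-3,0,0,0,0.5],[0,0,-1,0,0,0,0.5],[0,0,0,0,0,0,0.5],[0,0,0,0,0,0,0.5]])

```text
time: 9.92
eef_pos: [0.5978, -0.2489, 0.3027]
orientation: [[-0.988, 0.155, 0.002], [0.155, 0.988, 0.0], [-0.002, 0.001, -1.0]]
ft_force: [-0.0, 0.2, -0.7]
grip_width: 0.0458
```

```bash
python3 - <<'E'
from h import *
np.set_printoptions(precision=4,suppress=True)
s=r.sense();print(s["time"],s["eef_pos"],s["orientation"].tolist(),s["ft_force"])
c=r.calibration("wrist");np.save("w7.npy",c,allow_pickle=True)
im=r.read_camera("wrist");cv2.imwrite("pics/w7.png",im)
cv2.imwrite("pics/w7c.png",cv2.resize(im[60:240,215:415],None,fx=3.3,fy=3.3,interpolation=cv2.INTER_CUBIC))
sc=r.read_camera("scene");cv2.imwrite("pics/s7.png",sc);cv2.imwrite("pics/s7c.png",cv2.resize(sc[90:220,180:320],None,fx=4,fy=4,interpolation=cv2.INTER_CUBIC))
E
```

```text
9.9167 [ 0.5978 -0.2489  0.3027] [[-0.9879403468896653, 0.15482172372850503, 0.0020260427592453537], [0.15482252373799651, 0.9879422690566441, 0.00024321720130376792], [-0.0019639579744283836, 0.0005539611394130024, -0.9999979179958979]] [-0.025   0.2017 -0.6834]
```

View pics/w7.png

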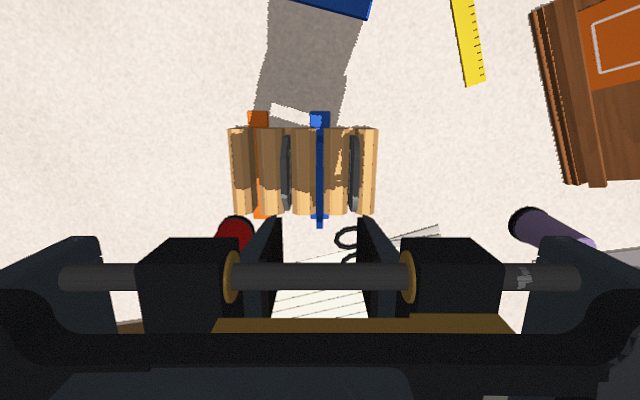

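View pics/s7c.png

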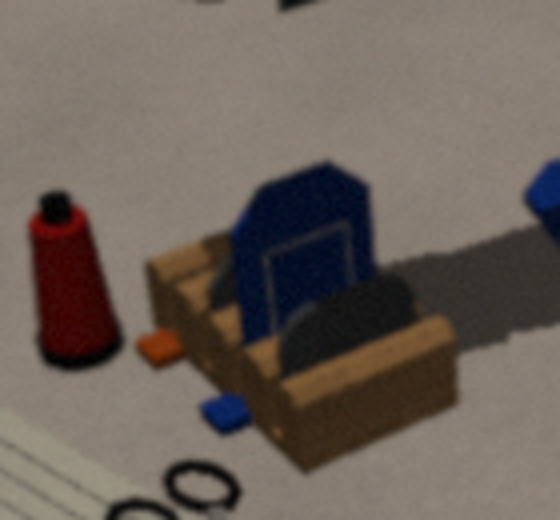

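```bash
python3 - <<'E'
from h import *
np.set_printoptions(precision=4,suppress=True)
c=np.load("w1.npy",allow_pickle=True).item()
R=frame(np.r_[.243,-.97],35); z=R[:,2]; B=np.r_[.5855,.221,.155]
o,d=rays(c,[(317,21),(317,132.5),(317,130)]);P=o+d*(((B+z*.025-o)@z)/(d@z))[:,None]
p1=np.r_[.5701,.2867,.2536];q=(P-p1)@R*1000;print(q)
xm=(q[1,0]+50)/1000
print(xm)
tgt=p1+R[:,0]*.127; print(tgt)
s=r.sense();p0=s["eef_pos"]
plan(tgt+[0,0.01,.03],R,g=.6)
E
```

```text
[[157.5608  -2.3506 144.4693]
 [ 58.6487  -2.2838 144.4693]
 [ 61.0961  -2.2855 144.4693]]
0.10864872387866822
[0.4469 0.2558 0.2536]
[[1.52, 3.23, 0.12, 0.04, -0.008, -0.026, 0.6], [1.44, 3.28, -0.02, 0.04, -0.008, -0.026, 0.6], [1.35, 3.3, -0.16, 0.04, -0.008, -0.026, 0.6], [1.26, 3.33, -0.31, 0.04, -0.008, -0.026, 0.6], [1.17, 3.35, -0.45, 0.04, -0.008, -0.026, 0.6]]
[[1.08, 3.35, -0.59, 0.04, -0.008, -0.026, 0.6], [0.99, 3.36, -0.74, 0.04, -0.008, -0.026, 0.6], [0.9, 3.35, -0.88, 0.04, -0.008, -0.026, 0.6], [0.8, 3.33, -1.01, 0.04, -0.008, -0.026, 0.6], [0.7, 3.31, -1.16, 0.04, -0.008, -0.026, 0.6]]
[[0.61, 3.27, -1.29, 0.04, -0.008, -0.026, 0.6], [0.52, 3.24, -1.43, 0.04, -0.008, -0.026, 0.6], [0.42, 3.19, -1.56, 0.04, -0.008, -0.026, 0.6], [0.32, 3.13, -1.69, 0.04, -0.008, -0.026, 0.6], [0.23, 3.07, -1.82, 0.04, -0.008, -0.026, 0.6]]
```

```bash
python3 - <<'E'
from h import *
R=frame(np.r_[.243,-.97],35)
plan(np.r_[.5701,.2867,.2536]+R[:,0]*.108,R,g=.6)
E
```

```text
[[1.39, 3.22, 0.32, 0.04, -0.008, -0.026, 0.6], [1.32, 3.26, 0.18, 0.04, -0.008, -0.026, 0.6], [1.22, 3.3, 0.04, 0.04, -0.008, -0.026, 0.6], [1.14, 3.32, -0.1, 0.04, -0.008, -0.026, 0.6], [1.06, 3.35, -0.25, 0.04, -0.008, -0.026, 0.6]]
[[0.96, 3.37, -0.38, 0.04, -0.008, -0.026, 0.6], [0.87, 3.37, -0.53, 0.04, -0.008, -0.026, 0.6], [0.78, 3.36, -0.67, 0.04, -0.008, -0.026, 0.6], [0.68, 3.36, -0.82, 0.04, -0.008, -0.026, 0.6], [0.6, 3.34, -0.95, 0.04, -0.008, -0.026, 0.6]]
[[0.49, 3.31, -1.08, 0.04, -0.008, -0.026, 0.6], [0.41, 3.27, -1.22, 0.04, -0.008, -0.026, 0.6], [0.3, 3.24, -1.36, 0.04, -0.008, -0.026, 0.6], [0.22, 3.18, -1.49, 0.04, -0.008, -0.026, 0.6], [0.11, 3.13, -1.61, 0.04, -0.008, -0.026, 0.6]]
```

send_rows(rows=[[1.39,3.22,0.32,0.04,-0.008,-0.026,0.6],[1.32,3.26,0.18,0.04,-0.008,-0.026,0.6],[1.22,3.3,0.04,0.04,-0.008,-0.026,0.6],[1.14,3.32,-0.1,0.04,-0.008,-0.026,0.6],[1.06,3.35,-0.25,0.04,-0.008,-0.026,0.6]])

```text
time: 10.43
eef_pos: [0.5526, -0.078, 0.2849]
orientation: [[-0.999, 0.026, 0.022], [0.021, 0.979, -0.202], [-0.026, -0.202, -0.979]]
ft_force: [0.8, 0.1, -0.6]
grip_width: 0.0548
```

send_rows(rows=[[0.96,3.37,-0.38,0.04,-0.008,-0.026,0.6],[0.87,3.37,-0.53,0.04,-0.008,-0.026,0.6],[0.78,3.36,-0.67,0.04,-0.008,-0.026,0.6],[0.68,3.36,-0.82,0.04,-0.008,-0.026,0.6],[0.6,3.34,-0.95,0.04,-0.008,-0.026,0.6]])

```text
time: 10.85
eef_pos: [0.5087, 0.0918, 0.2692]
orientation: [[-0.993, -0.095, 0.069], [-0.115, 0.913, -0.391], [-0.026, -0.397, -0.918]]
ft_force: [0.5, 0.1, 0.3]
grip_width: 0.0548
```

send_rows(rows=[[0.49,3.31,-1.08,0.04,-0.008,-0.026,0.6],[0.41,3.27,-1.22,0.04,-0.008,-0.026,0.6],[0.3,3.24,-1.36,0.04,-0.008,-0.026,0.6],[0.22,3.18,-1.49,0.04,-0.008,-0.026,0.6],[0.11,3.13,-1.61,0.04,-0.008,-0.026,0.6]])

```text
time: 11.27
eef_pos: [0.4648, 0.2614, 0.253]
orientation: [[-0.969, -0.203, 0.139], [-0.246, 0.794, -0.556], [0.003, -0.573, -0.819]]
ft_force: [1.1, 0.2, 1.0]
grip_width: 0.055
```

```bash
python3 - <<'E'
from h import *
np.set_printoptions(precision=4,suppress=True)
R=frame(np.r_[.243,-.97],35);print("goal",np.r_[.5701,.2867,.2536]+R[:,0]*.108,R)
s=r.sense();print(s["time"],s["joints"],s["eef_pos"],s["orientation"],s["ft_force"])
np.save("w8.npy",r.calibration("wrist"),allow_pickle=True)
im=r.read_camera("wrist");cv2.imwrite("pics/w8.png",im)
cv2.imwrite("pics/w8c.png",cv2.resize(im[100:245,240:400],None,fx=4,fy=4,interpolation=cv2.INTER_CUBIC))
E
```

```text
goal [0.4653 0.2605 0.2536] [[-0.97   -0.1991  0.1394]
 [-0.243   0.7946 -0.5564]
 [ 0.     -0.5736 -0.8192]]
11.2667 [ 41.0735  13.277  112.9194 -32.0654  74.1456 -48.5989] [0.4648 0.2614 0.253 ] [[-0.9693 -0.2028  0.1388]
 [-0.2457  0.7937 -0.5564]
 [ 0.0027 -0.5735 -0.8192]] [1.1003 0.2261 0.9871]
```

View pics/w8.png

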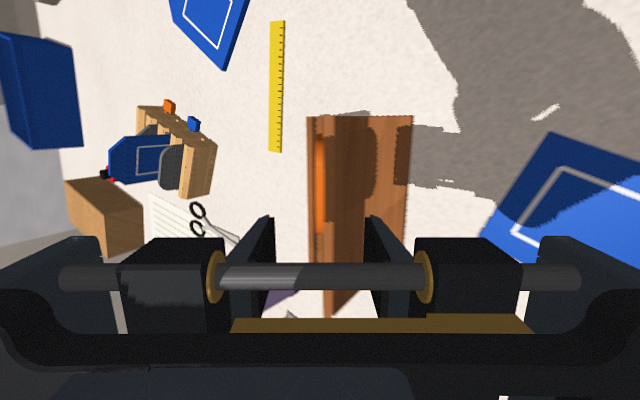

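View pics/w8c.png

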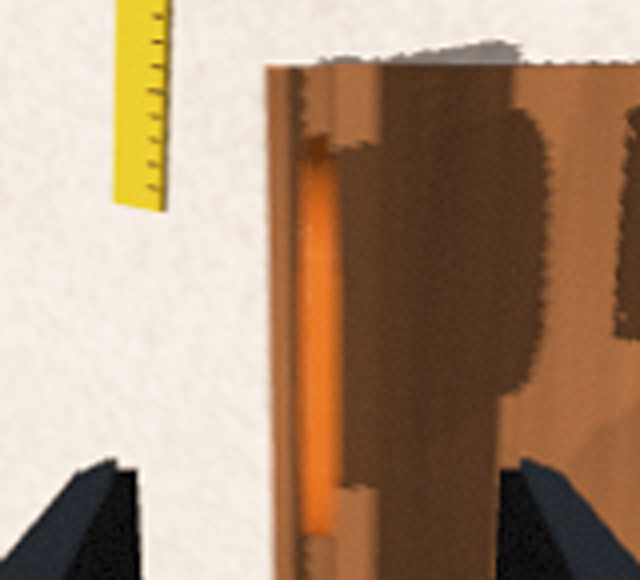

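send_rows(rows=[[0.05,0.05,2.8,0,0,0,0.6],[0.05,0.05,2.8,0,0,0,0.6],[0.05,0.05,2.8,0,0,0,0.6],[0.05,0.05,2.8,0,0,0,0.6],[0.05,0.05,2.7,0,0,0,0.6]])

```text
time: 11.73
eef_pos: [0.4815, 0.1833, 0.1365]
orientation: [[-0.97, -0.202, 0.137], [-0.244, 0.795, -0.555], [0.003, -0.571, -0.821]]
ft_force: [0.7, 0.5, -0.3]
grip_width: 0.0549
```

```bash
python3 - <<'E'
from h import *
np.set_printoptions(precision=2,suppress=True)
s=r.sense();print(s["time"],s["eef_pos"]*1000,s["ft_force"],s["grip_width"])
c=r.calibration("wrist");im=r.read_camera("wrist");cv2.imwrite("pics/w9.png",im)
cv2.imwrite("pics/w9c.png",cv2.resize(im[110:330,240:400],None,fx=3.5,fy=2.7,interpolation=cv2.INTER_CUBIC))
hsv=cv2.cvtColor(im,cv2.COLOR_BGR2HSV);m=cv2.inRange(hsv,(5,190,60),(15,255,255))
for v in (150,170,190,210,230,245,255): 
    u=np.nonzero(m[v,270:360])[0]+270; print(v,u.min() if len(u) else 0,u.max() if len(u) else 0,len(u))
E
```

```text
11.7333 [481.53 183.25 136.51] [ 0.65  0.46 -0.27] 0.05485436504903006
150 310 319 10
170 307 320 14
190 306 319 14
210 306 319 14
230 306 320 15
245 306 320 15
255 306 320 15
```

View pics/w9c.png

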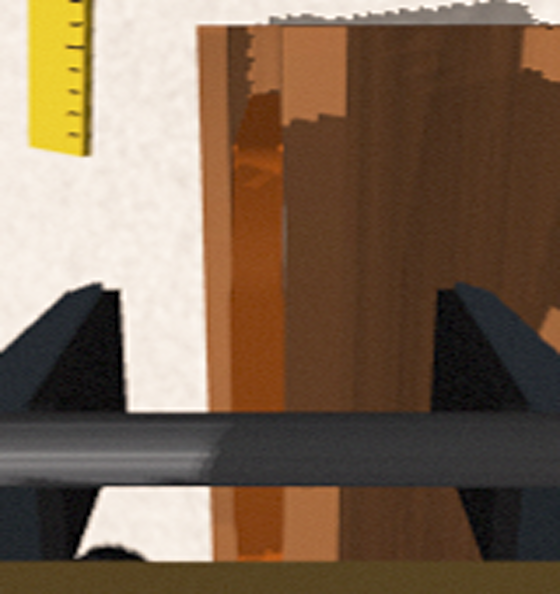

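send_rows(rows=[[0,-0.13,0,0,0,0,0.4],[0,-0.12,0,0,0,0,0.25],[0,0,0,0,0,0,0.1],[0,0,0,0,0,0,0],[0,0,0,0,0,0,0]], squeeze=25)

```text
time: 12.2
eef_pos: [0.4834, 0.1833, 0.1412]
orientation: [[-0.97, -0.2, 0.14], [-0.244, 0.796, -0.553], [-0.001, -0.571, -0.821]]
ft_force: [-0.1, -0.5, 0.6]
grip_width: 0.0243
```

send_rows(rows=[[0,0,0,0,0,0,0],[0,0,0,0,0,0,0],[0,0,0,0,0,0,0],[0,0,0,0,0,0,0],[0,0,0,0,0,0,0]])

```text
time: 12.62
eef_pos: [0.4833, 0.1826, 0.1409]
orientation: [[-0.97, -0.2, 0.139], [-0.244, 0.796, -0.554], [0.0, -0.572, -0.821]]
ft_force: [-1.1, -0.2, 6.1]
grip_width: 0.0081
```

send_rows(rows=[[0,0,0,0,0,0,0],[0,0,0,0,0,0,0],[0,0,-0.5,0,0,0,0],[0,0,-1,0,0,0,0],[0,0,-1.5,0,0,0,0]])

```text
time: 13.03
eef_pos: [0.4782, 0.1988, 0.165]
orientation: [[-0.97, -0.201, 0.137], [-0.243, 0.795, -0.555], [0.003, -0.572, -0.82]]
ft_force: [0.6, -4.7, -1.8]
grip_width: 0.0081
```

send_rows(rows=[[0,0,-3,0,0,0,0],[0,0,-3,0,0,0,0],[0,0,-3,0,0,0,0],[0,0,-3,0,0,0,0],[0,0,-3,0,0,0,0]])

```text
time: 13.45
eef_pos: [0.4573, 0.2836, 0.2901]
orientation: [[-0.97, -0.201, 0.139], [-0.244, 0.797, -0.553], [0.0, -0.57, -0.822]]
ft_force: [-0.1, 0.0, -1.1]
grip_width: 0.0077
```

```bash
python3 - <<'E'
from h import *
np.set_printoptions(precision=4,suppress=True)
s=r.sense();print(s["time"],s["eef_pos"],s["ft_force"],s["wrist_torque"],s["grip_width"])
cv2.imwrite("pics/w10.png",r.read_camera("wrist"))
# route 1: over the easel, up; then down to orange slot
a=np.radians(-9); ex=np.r_[np.sin(a),-np.cos(a)]; R=frame(ex,0)
plan(np.r_[.5845,-.3395,.34],R,g=0)
E
```

```text
13.45 [0.4573 0.2836 0.2901] [-0.0665  0.0332 -1.1482] [0.493  0.1507 0.0278] 0.007685746824909977
[[0.16, -2.76, 1.62, -0.03, 0.006, 0.02, 0.0], [0.09, -2.8, 1.54, -0.03, 0.006, 0.02, 0.0], [0.02, -2.86, 1.46, -0.03, 0.006, 0.02, 0.0], [-0.04, -2.89, 1.37, -0.03, 0.006, 0.02, 0.0], [-0.11, -2.93, 1.28, -0.03, 0.006, 0.02, 0.0]]
[[-0.17, -2.97, 1.2, -0.03, 0.006, 0.02, 0.0], [-0.24, -3.0, 1.1, -0.03, 0.006, 0.02, 0.0], [-0.31, -3.02, 1.01, -0.03, 0.006, 0.02, 0.0], [-0.37, -3.05, 0.92, -0.03, 0.006, 0.02, 0.0], [-0.44, -3.06, 0.82, -0.03, 0.006, 0.02, 0.0]]
[[-0.51, -3.08, 0.73, -0.03, 0.006, 0.02, 0.0], [-0.57, -3.09, 0.63, -0.03, 0.006, 0.02, 0.0], [-0.63, -3.09, 0.53, -0.03, 0.006, 0.02, 0.0], [-0.71, -3.09, 0.44, -0.03, 0.006, 0.02, 0.0], [-0.76, -3.1, 0.35, -0.03, 0.006, 0.02, 0.0]]
[[-0.83, -3.08, 0.24, -0.03, 0.006, 0.02, 0.0], [-0.89, -3.07, 0.15, -0.03, 0.006, 0.02, 0.0], [-0.96, -3.06, 0.05, -0.03, 0.006, 0.02, 0.0], [-1.01, -3.04, -0.05, -0.03, 0.006, 0.02, 0.0], [-1.08, -3.01, -0.15, -0.03, 0.006, 0.02, 0.0]]
```

View pics/w10.png

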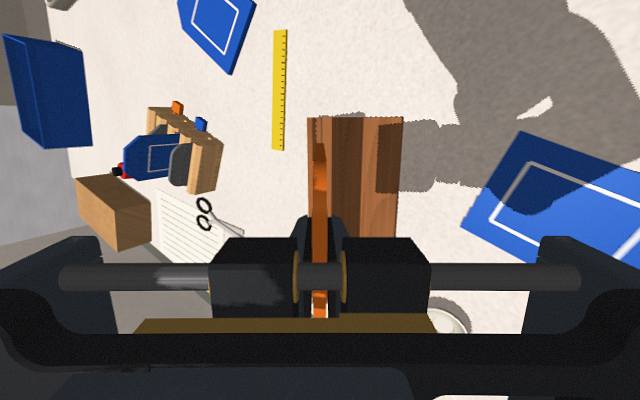

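send_rows(rows=[[0.16,-2.76,1.62,-0.03,0.006,0.02,0],[0.09,-2.8,1.54,-0.03,0.006,0.02,0],[0.02,-2.86,1.46,-0.03,0.006,0.02,0],[-0.04,-2.89,1.37,-0.03,0.006,0.02,0],[-0.11,-2.93,1.28,-0.03,0.006,0.02,0]])

```text
time: 13.92
eef_pos: [0.4893, 0.1249, 0.3008]
orientation: [[-0.989, -0.119, 0.086], [-0.144, 0.891, -0.431], [-0.025, -0.439, -0.898]]
ft_force: [0.6, -1.0, -1.3]
grip_width: 0.0078
```

send_rows(rows=[[-0.17,-2.97,1.2,-0.03,0.006,0.02,0],[-0.24,-3.0,1.1,-0.03,0.006,0.02,0],[-0.31,-3.02,1.01,-0.03,0.006,0.02,0],[-0.37,-3.05,0.92,-0.03,0.006,0.02,0],[-0.44,-3.06,0.82,-0.03,0.006,0.02,0]])

```text
time: 14.33
eef_pos: [0.5209, -0.032, 0.3131]
orientation: [[-0.999, -0.028, 0.045], [-0.041, 0.955, -0.295], [-0.035, -0.296, -0.954]]
ft_force: [0.9, 0.4, -1.8]
grip_width: 0.0079
```

send_rows(rows=[[-0.51,-3.08,0.73,-0.03,0.006,0.02,0],[-0.57,-3.09,0.63,-0.03,0.006,0.02,0],[-0.63,-3.09,0.53,-0.03,0.006,0.02,0],[-0.71,-3.09,0.44,-0.03,0.006,0.02,0],[-0.76,-3.1,0.35,-0.03,0.006,0.02,0]])

```text
time: 14.75
eef_pos: [0.5523, -0.1888, 0.3251]
orientation: [[-0.998, 0.067, 0.018], [0.064, 0.987, -0.149], [-0.028, -0.147, -0.989]]
ft_force: [0.2, 0.5, -1.7]
grip_width: 0.008
```

send_rows(rows=[[-0.83,-3.08,0.24,-0.03,0.006,0.02,0],[-0.89,-3.07,0.15,-0.03,0.006,0.02,0],[-0.96,-3.06,0.05,-0.03,0.006,0.02,0],[-1.01,-3.04,-0.05,-0.03,0.006,0.02,0],[-1.08,-3.01,-0.15,-0.03,0.006,0.02,0]])

```text
time: 15.17
eef_pos: [0.5838, -0.3452, 0.3371]
orientation: [[-0.986, 0.165, 0.005], [0.165, 0.986, 0.003], [-0.005, 0.004, -1.0]]
ft_force: [1.3, 0.7, -0.8]
grip_width: 0.0075
```

```bash
python3 - <<'E'
from h import *
np.set_printoptions(precision=4,suppress=True)
s=r.sense();print(s["time"],s["joints"],s["eef_pos"],s["orientation"].tolist(),s["grip_width"])
a=np.radians(-9); ex=np.r_[np.sin(a),-np.cos(a)]; R=frame(ex,0)
plan(np.r_[.584,-.3398,.21],R,g=0)
E
```

```text
15.1667 [ -32.6828   13.6231   97.7421    0.333    68.4614 -113.3319] [ 0.5838 -0.3452  0.3371] [[-0.9863507845262592, 0.16456670823231137, 0.005470686064301796], [0.16458419567748406, 0.9863587340611035, 0.002913807573076499], [-0.004916543260106894, 0.003774424851359712, -0.9999807904752035]] 0.007470464121860567
[[0.03, 0.1, 2.54, 0.001, 0.001, -0.002, 0.0], [0.02, 0.1, 2.54, 0.001, 0.001, -0.002, 0.0], [0.02, 0.1, 2.55, 0.001, 0.001, -0.002, 0.0], [0.02, 0.11, 2.54, 0.001, 0.001, -0.002, 0.0], [0.02, 0.11, 2.54, 0.001, 0.001, -0.002, 0.0]]
```

send_rows(rows=[[0.02,0.06,2.54,0.001,0.001,-0.002,0],[0.02,0.06,2.54,0.001,0.001,-0.002,0],[0.02,0.06,2.54,0.001,0.001,-0.002,0],[0.02,0.06,2.54,0.001,0.001,-0.002,0],[0,0,2.5,0,0,0,0]])

```text
time: 15.58
eef_pos: [0.5836, -0.3411, 0.209]
orientation: [[-0.988, 0.156, 0.0], [0.156, 0.988, -0.002], [-0.001, -0.002, -1.0]]
ft_force: [0.3, 1.0, -2.3]
grip_width: 0.0079
```

send_rows(rows=[[0,0,0,0,0,0,0],[0,0,0,0,0,0,0],[0,0,0,0,0,0,0],[0,0,0,0,0,0,0],[0,0,0,0,0,0,0]])

```text
time: 16.0
eef_pos: [0.5842, -0.342, 0.2117]
orientation: [[-0.988, 0.156, 0.002], [0.156, 0.988, -0.004], [-0.002, -0.003, -1.0]]
ft_force: [-0.2, 0.2, -1.6]
grip_width: 0.0082
```

```bash
python3 - <<'E'
from h import *
np.set_printoptions(precision=4,suppress=True)
s=r.sense();print(s["time"],s["eef_pos"],s["orientation"].tolist(),s["ft_force"])
c=r.calibration("wrist");np.save("w11.npy",c,allow_pickle=True)
im=r.read_camera("wrist");cv2.imwrite("pics/w11.png",im)
cv2.imwrite("pics/w11c.png",cv2.resize(im[60:240,215:415],None,fx=3.3,fy=3.3,interpolation=cv2.INTER_CUBIC))
sc=r.read_camera("scene");cv2.imwrite("pics/s11c.png",cv2.resize(sc[80:210,180:320],None,fx=4,fy=4,interpolation=cv2.INTER_CUBIC))
E
```

```text
16.0 [ 0.5842 -0.342   0.2117] [[-0.9877373352156351, 0.15611267354057415, 0.001946736019697478], [0.1561051628678534, 0.9877340661414648, -0.0035486208095236275], [-0.002476842166396346, -0.0032012097186740933, -0.9999918087210614]] [-0.2038  0.2267 -1.6059]
```

View pics/w11c.png

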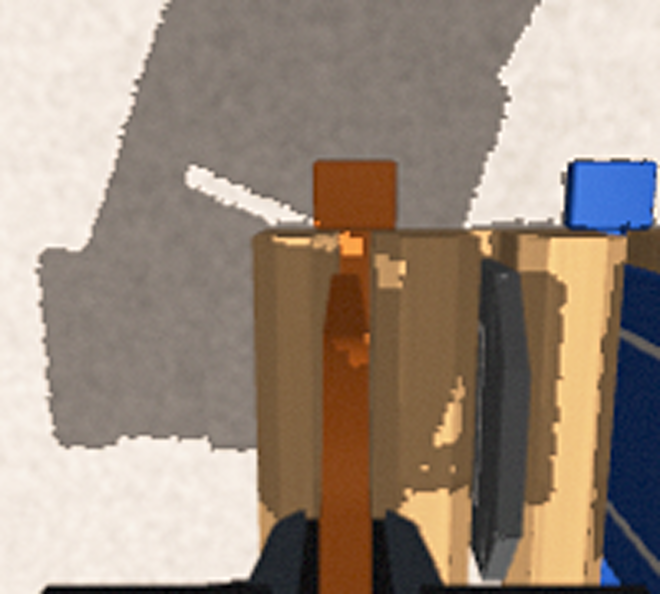

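View pics/s11c.png

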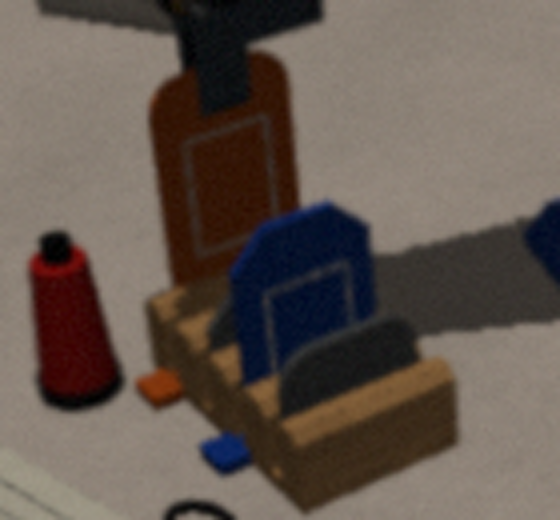

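send_rows(rows=[[0,0.2,0,0,0,0,0],[0,0.17,0,0,0,0,0],[0,0,1,0,0,0,0],[0,0,1,0,0,0,0],[0,0,0,0,0,0,0]])

```text
time: 16.52
eef_pos: [0.5829, -0.3373, 0.187]
orientation: [[-0.988, 0.156, -0.003], [0.156, 0.988, -0.001], [0.003, -0.001, -1.0]]
ft_force: [-0.4, -0.0, -1.8]
grip_width: 0.0078
```

```bash
python3 - <<'E'
from h import *
s=r.sense();print(s["time"],s["eef_pos"],s["ft_force"])
im=r.read_camera("wrist")
cv2.imwrite("pics/w12c.png",cv2.resize(im[60:240,215:415],None,fx=3.3,fy=3.3,interpolation=cv2.INTER_CUBIC))
E
```

```text
16.5167 [ 0.582856   -0.33730915  0.18696667] [-0.39852257 -0.03135143 -1.75365246]
```

View pics/w12c.png

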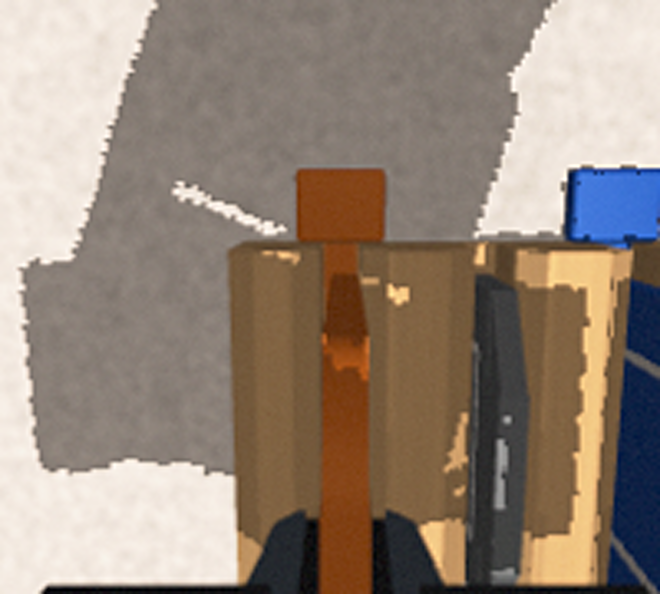

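send_rows(rows=[[0,-0.1,0.6,0,0,0,0],[0,0,0.7,0,0,0,0],[0,0,0.7,0,0,0,0],[0,0,0.7,0,0,0,0],[0,0,0,0,0,0,0]])

```text
time: 16.98
eef_pos: [0.5831, -0.3387, 0.1609]
orientation: [[-0.988, 0.156, -0.002], [0.156, 0.988, -0.001], [0.002, -0.001, -1.0]]
ft_force: [-0.7, 0.2, -1.6]
grip_width: 0.0077
```

send_rows(rows=[[0,0,0.3,0,0,0,0],[0,0,0.3,0,0,0,0],[0,0,0.2,0,0,0,0],[0,0,0,0,0,0,0],[0,0,0,0,0,0,0]])

```text
time: 17.4
eef_pos: [0.5838, -0.3392, 0.1549]
orientation: [[-0.988, 0.156, -0.0], [0.156, 0.988, -0.002], [-0.0, -0.002, -1.0]]
ft_force: [-0.0, 0.6, -1.6]
grip_width: 0.008
```

send_rows(rows=[[0,0,0.2,0,0,0,0],[0,0,0.2,0,0,0,0],[0,0,0.2,0,0,0,0],[0,0,0,0,0,0,0],[0,0,0,0,0,0,0]])

```text
time: 17.82
eef_pos: [0.5838, -0.3391, 0.1487]
orientation: [[-0.988, 0.156, -0.0], [0.156, 0.988, -0.002], [0.0, -0.002, -1.0]]
ft_force: [-0.2, 0.5, -0.4]
grip_width: 0.0076
```

send_rows(rows=[[0,0,0.1,0,0,0,0],[0,0,0.1,0,0,0,0],[0,0,0.1,0,0,0,0],[0,0,0,0,0,0,0],[0,0,0,0,0,0,0]])

```text
time: 18.23
eef_pos: [0.5838, -0.3392, 0.1457]
orientation: [[-0.988, 0.156, -0.0], [0.156, 0.988, -0.002], [-0.0, -0.002, -1.0]]
ft_force: [-0.3, -0.2, -1.0]
grip_width: 0.0077
```

send_rows(rows=[[0,0,0.1,0,0,0,0],[0,0,0.1,0,0,0,0],[0,0,0.1,0,0,0,0],[0,0,0,0,0,0,0],[0,0,0,0,0,0,0]])

```text
time: 18.65
eef_pos: [0.5845, -0.3396, 0.1444]
orientation: [[-0.988, 0.156, 0.001], [0.156, 0.988, -0.003], [-0.002, -0.003, -1.0]]
ft_force: [-4.8, 2.2, 15.2]
grip_width: 0.0081
```

send_rows(rows=[[0,0,0.1,0,0,0,0],[0,0,0,0,0,0,0],[0,0,0,0,0,0,0],[0,0,0,0,0,0,0],[0,0,0,0,0,0,0]])

```text
time: 19.07
eef_pos: [0.5848, -0.3398, 0.1443]
orientation: [[-0.988, 0.156, 0.002], [0.156, 0.988, -0.003], [-0.002, -0.003, -1.0]]
ft_force: [-6.2, 3.2, 23.8]
grip_width: 0.0078
```

send_rows(rows=[[0,0,-0.1,0,0,0,0],[0,0,-0.1,0,0,0,0],[0,0,0,0,0,0,0],[0,0,0,0,0,0,0],[0,0,0,0,0,0,0]])

```text
time: 19.48
eef_pos: [0.5841, -0.3394, 0.1444]
orientation: [[-0.988, 0.156, 0.0], [0.156, 0.988, -0.003], [-0.001, -0.003, -1.0]]
ft_force: [-2.6, 1.1, 8.1]
grip_width: 0.0077
```

send_rows(rows=[[0,0,0,0,0,0,0.05],[0,0,0,0,0,0,0.2],[0,0,0,0,0,0,0.35],[0,0,0,0,0,0,0.5],[0,0,0,0,0,0,0.5]])

```text
time: 19.9
eef_pos: [0.5837, -0.3391, 0.1436]
orientation: [[-0.988, 0.156, -0.0], [0.156, 0.988, -0.002], [0.0, -0.002, -1.0]]
ft_force: [0.4, 0.6, -0.3]
grip_width: 0.0318
```

send_rows(rows=[[0,0,0,0,0,0,0.5],[0,0,-1,0,0,0,0.5],[0,0,-2,0,0,0,0.5],[0,0,-3,0,0,0,0.5],[0,0,-3,0,0,0,0.5]])

```text
time: 20.32
eef_pos: [0.5834, -0.3387, 0.235]
orientation: [[-0.988, 0.156, -0.001], [0.156, 0.988, -0.002], [0.001, -0.002, -1.0]]
ft_force: [0.5, -0.3, 0.5]
grip_width: 0.0456
```

send_rows(rows=[[0,0,-3,0,0,0,0.5],[0,0,-3,0,0,0,0.5],[0,0,-3,0,0,0,0.5],[0,0,-1,0,0,0,0.5],[0,0,0,0,0,0,0.5]])

```text
time: 20.73
eef_pos: [0.5849, -0.3393, 0.3377]
orientation: [[-0.988, 0.156, 0.004], [0.156, 0.988, -0.005], [-0.005, -0.004, -1.0]]
ft_force: [-0.2, 0.1, -0.2]
grip_width: 0.0455
```

```bash
python3 - <<'E'
from h import *
np.set_printoptions(precision=4,suppress=True)
s=r.sense();print(s["time"],s["eef_pos"],s["ft_force"],s["grip_width"])
np.save("w13.npy",r.calibration("wrist"),allow_pickle=True)
im=r.read_camera("wrist");cv2.imwrite("pics/w13.png",im)
sc=r.read_camera("scene");cv2.imwrite("pics/s13.png",sc);cv2.imwrite("pics/s13c.png",cv2.resize(sc[90:220,180:320],None,fx=4,fy=4,interpolation=cv2.INTER_CUBIC))
E
```

```text
20.7333 [ 0.5849 -0.3393  0.3377] [-0.2112  0.1425 -0.2478] 0.04546538198999858
```

View pics/s13c.png

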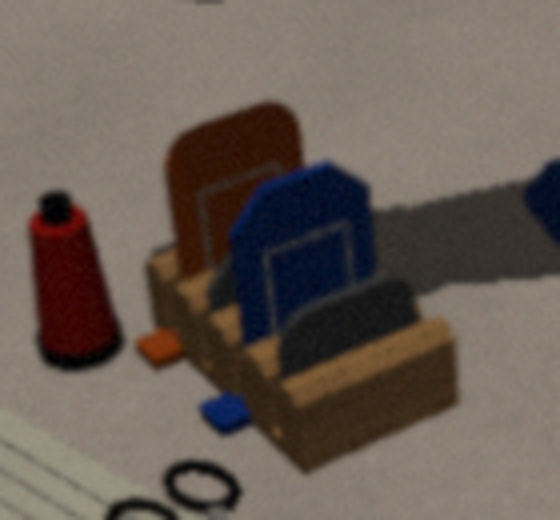

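View pics/w13.png

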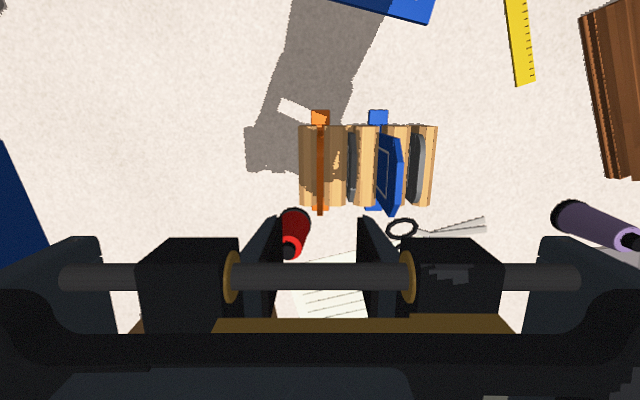

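View pics/s13.png

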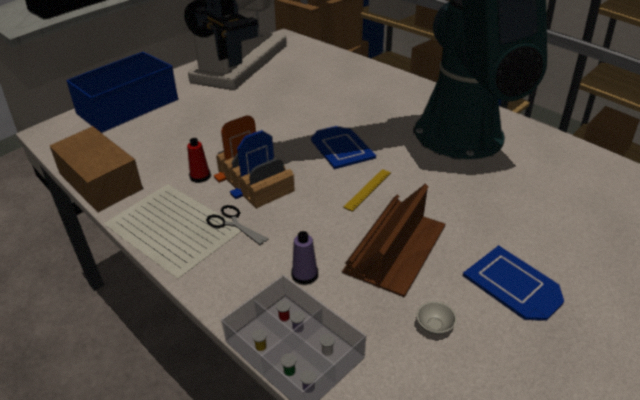

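```bash
python3 - <<'E'
from h import *
np.set_printoptions(precision=1,suppress=True)
c=r.calibration("scene");f=lambda x,y:(180+x/4,90+y/4)
a=np.radians(-9);sd=np.r_[np.cos(a),np.sin(a),0];n=np.r_[-np.sin(a),np.cos(a),0]
for nm,C,px in [("blue L/R clip corners, top flat",np.r_[.5985,-.2495,.012],[(233,245),(372,185),(262,183),(328,163)]),
             ("orange L,R,top",np.r_[.5845,-.339,.012],[(167,150),(302,140),(268,102)])]:
    C=C+n*.004; o,d=rays(c,[f(*p) for p in px]); q=o+d*(((C-o)@n)/(d@n))[:,None]
    print(nm,[((v-C)@sd*1000,(v-C)[2]*1000) for v in q])
# rack ends at top z=.062: near/far from crop: rack left-front top corner etc.
w=np.load("w13.npy",allow_pickle=True).item()
print(proj(w,[np.r_[.5845,-.339,.162]+sd*.025,np.r_[.5845,-.339,.162]-sd*.025,np.r_[.5845,-.339,.137]+sd*.05]))
E
```

```text
blue L/R clip corners, top flat [(np.float64(52.0305931807551), np.float64(116.52725891267313)), (np.float64(-51.444805340922926), np.float64(120.74776498114748)), (np.float64(27.011976147616274), np.float64(152.17585625188002)), (np.float64(-20.710318976570363), np.float64(148.70925402040214))]
orange L,R,top [(np.float64(46.737886229628174), np.float64(141.61119479081518)), (np.float64(-52.582672424750804), np.float64(112.61561085511464)), (np.float64(-30.0284706754868), np.float64(149.91413563966626))]
[[319.3 203.3]
 [319.4 161.1]
 [319.3 216.2]]
```

```bash
python3 -c "
from rig import r
print(r.sense()['time'],r.job_done())"
```

```text
the job is handed in; nothing more can be done
20.8333 None
```

Both templates are in the rack, blue in the blue slot and orange in the orange slot. I handed the job in at 20.8 s with the gripper clear above the rack. I lifted each one along the easel's slope, lowered it until the wrist force showed floor contact, and held it there for about a second. I eased the load off before opening.

- **Depth:** the scene camera puts both top edges 149–152 mm above the slot floor, against a plate height of 150 mm, so both are fully down.
- **Position along the slot:** blue is centred to within about 1 mm and orange is about 3 mm off centre. The slot leaves 10 mm at each end, so neither sticks out.
- **Force:** the highest wrist force I read was about 25 N.
- **Rest of the table:** in the last pictures the grey templates, cones, scissors, ruler and dish look where they were at the start. I did not measure this.
- **Disagreements:** the wrist camera was 2–3 mm off sideways on the approach to each grasp, and I corrected it from a closer view. One measurement of the blue tag's end was about 4 mm off along the slot. It did not affect the placing.

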